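Put the teal driver back in the spring-grip driver stand

ROBOT

A 6-joint arm with a two-finger parallel gripper is mounted at the origin on a cart in front of the work surface, level with it; the furniture and walls round the work are solid. World frame = base frame: x ahead of the robot, y to its left, z up, the work surface at z = 0. Lengths are in m, angles in degrees, forces in N, time in s.
With the tool pointing down it reaches from about 0.375 to 0.9 m from the base axis. Payload 3.1 kg.
Tool frame: the origin (TCP) lies at the very end of the fingers, on their centre line; the grasp point (between the pads) lies 19 mm behind it; z points along the fingers, y is the line along which they close (so a half turn about z gives the same grasp; the last joint's range is limited). The gripper opens to 87 mm and grips with 3 to 60 N. Pads are 19 mm wide; open, the fingers measure 117 mm over their backs; the gripper's body (75 mm by 190 mm) begins 51 mm behind the grasp point.
Start: joints at [-85.915, 30.224, 82.088, -0, 67.689, -10.227], TCP at [0.155, -0.606, 0.223] pointing down, gripper open.
Joint ranges: [-176.69, 176.69], [-43.24, 126.21], [12.49, 139.97], [-82, 262], [0, 151.66], [-163.58, 163.58]. Speed limits (degrees/s): [159.86, 159.86, 180, 180, 180, 180].

INTERFACE

Orientations are given as a 3x3 rotation matrix whose columns are the frame's x, y, z axes.
In Python, from rig import bot, imaging gives the robot as it stands.
- The arm moves only by the tool drive_tool, never from a script. Its argument "deltas" is text: rows parted by semicolons, each of 5 numbers parted by spaces: the finger opening in mm, from 0 to 87, then the shift along the world's x, y, z in mm, then the turn about the world's z in rad. In form: jaw dx dy dz twist; .... A call has 1 to 12 rows; each row is the pose to reach, as a shift and turn from the pose commanded when the call began; what a row does not reach only later rows make up. A row lasts 1/10 s, in which the tool goes at most 50 mm and 8.59 degrees, less where a joint would pass 70% of its speed; a pose out of reach is approached as far as the arm can. A call with a gripper value outside its range is refused whole. The fingers move at their own pace and stop on an object; the grip force is fixed at half the most. Time passes only in rows, so rows that repeat a pose let the fingers close. It gives the time, the measured TCP pose, the force, the opening and the grip force at its end, in the units of the state.
- bot.read_state(): the state, without advancing time (a new reading comes with each control period).
- imaging.capture(name): name is "side" or "top" or "wrist"; returns the picture (420x560x3 uint8, red, green, blue); there is no depth.
- imaging.camera_model(name): a dict with "fx", "fy", "cx", "cy" (pixels), "T" (4x4, takes a point from camera to world coordinates). Camera axes: x right, y down, z forward; pixel columns grow to the right and rows downward; lengths in m; the calibration is good to about 2 mm. A picture is of the moment at which its call begins: read the wrist's pose just before it. camera_model takes no time and is no camera call; for the wrist camera it gives the pose at the moment of the call.
- bot.hand_in(): hands the job in; it is judged then, once.
The state is a dict: "time_s": time; "joint_positions": joint angles; "qvel": joint speeds; "tau": joint torques, N m; "position": TCP position; "tcp_rot": TCP orientation; "force": force on the tool from outside, world axes, zero at the start; "moment": the same for the moment, N m; "opening": opening from 0.0 (shut) to 1.0 (fully open); "grasp_force": force on a finger pad.
Only numpy, scipy, OpenCV 4.12 (cv2) and the standard library are available. Lean on these libraries where they do the work, as an engineer would, in place of code of your own. Each camera call takes 0.05 s, during which the arm holds its last target. There are 200 camera calls.

TASK

The teal precision driver was left in the blue tip-out tool bin. Tip the bin forward on its pivot, take the teal driver out, stand it blade down in the empty place at the front end of the driver stand and press it, without ramming it, past the spring leaves until its blade stands on the base. Swing the bin fully shut again; leave the other drivers and the things on the table where they are.

Things in the scene. Friction and masses are not known exactly. Their poses are not given: they have to be found in the camera images.
- organizer: grey housing of the tip-out tool bin, fixed, 95 deep x 111 wide x 169 mm high; open front (-x side, toward the robot), a roof at 165 mm covers its rear 66 mm. Origin under its centre. The drivers in the bin lean back under the roof until it is tipped. Two upright pipes stand to its left, 0.60 and 0.67 m from the robot's axis at 32 and 17 deg left of ahead: swing the arm past them drawn in.
- tip_bin (a joint): hinge of the blue bin, rad: 0 = shut (upright), grows as it tips forward toward the robot (housing -x) to a stop at 0.63; light friction, takes 1 to 3 N at the bar, stays at the stop or shut when let go. Bin 99 mm wide, open on top, face (front wall) 76 mm above its underside; two lanes 17 mm wide at housing y = +38 and -38 mm, in front of each a 10 mm wide tool rest rises from the face to 94 mm.
- bin_bar (a point): middle of the bin's steel pull bar (moves with the bin): round bar 7 mm thick, along y, 76 mm long between its bent ends, standing 39 mm in front of the bin's face and 19 mm above the face's top edge; the gap between bar and face (35 mm) is open from above. It moves on an arc about bin_hinge. Bin shut: 109 mm above the table; tipped to the stop: 63 mm.
- bin_hinge (a point): middle of the hinge axis, fixed on the housing, 14 mm above the table; the axis runs along the housing's y. Shut, the bar is 48 mm in front of it and 95 mm above it.
- bin_inside (a point): centre of the bin's inner floor (moves with the bin), 38 mm from the middle of each lane.
- driver_teal: the driver to move: all teal, 121 mm long, about 22 g. Round handle 13.2 mm thick, 69 mm long with its butt, then a flat shoulder and a blade 3 mm thick, 52 mm long. Starts blade down in the bin's left or right lane, leaning back about 26 deg. Own +y runs from blade tip to butt (handle end); origin at mid-length, 6.6 mm beside the axis (axis at own z = +6.6 mm).
- driver_teal_tip (a point): blade tip of the teal driver, on its axis (60.5 mm from mid-length).
- driver_teal_butt (a point): centre of the butt end of the teal driver, on its axis (60.5 mm from mid-length). With the bin tipped to the stop the driver lies on its tool rest, butt up and toward the robot, roughly 35 to 45 deg from vertical, its upper 28 mm past the rest's end.
- driver_dark: dark red driver with a bright red butt, 124 mm long, handle 13.8 mm thick, in the other lane of the bin; it stays in the bin. Own +y runs from blade tip to butt (handle end); origin at mid-length, 6.9 mm beside the axis (axis at own z = +6.9 mm).
- stand: driver stand, fixed, 136 x 60 mm, 92 mm high: dark base plate 8 mm thick, two end posts, aluminium top plate (86 to 92 mm) with three holes in a row along its x, 45 mm apart. Origin under its centre; the empty place is the one at the -x end. The other two hold drivers.
- socket_mouth (a point): centre of the empty hole, on the top face of the plate: hole 15.2 mm across through 6 mm of plate, small chamfer.
- socket_seat (a point): on the base plate straight under the empty hole, 84 mm below its mouth: the blade tip stands here when home, the butt 37 mm above the plate. Under the hole two brass leaves (+-y sides) slope in to 5 mm apart; the handle spreads them: over the last 10 mm they resist with about 6 to 16 N, then hold it by friction; the base is rigid.
- driver_mid: black driver with red butt standing in the middle hole of the stand, 121 mm long, handle 13.2 mm; stays there.
- driver_back: black driver with orange butt standing in the rear hole of the stand, 121 mm long, handle 13.2 mm; stays there.
- open_phone: opened phone shell, 110 x 48 x 9 mm, lying near the work; bystander, origin under its centre.
- flux_tub: cream tub of amber flux, 68 mm across, 32 mm high; bystander, origin under its centre.
- loose_battery: grey phone battery, 56 x 38 x 6 mm, lying on the table; bystander, origin under its centre.

How it is judged:
By the outcome, as a careful person would: the job done as asked, in the order asked, and still so for the second after the job is handed in, with the robot touching nothing.
It also fails if it takes over 64 s, if anything falls off the work surface, if the arm or the gripper's body presses on something with over 40 N, if the wrist force passes 120 N, or if a joint passes its speed limit or range.

## Working session

There is one attempt and no reset: what is moved stays moved. The work goes in short steps, Python scripts to look and compute and a tool call to move; the robot and the scene stay as the last step left them, time stands still between calls to the robot, and variables do not carry over. Pictures are saved under pics/ and viewed, at most 10 in all, crops included, and the job is handed in when it is done.

Besides the shell and the picture viewer there is one more tool, called after "Call:" as a command line: name --argument value ..., lists and objects as JSON in quotes. drive_tool: Moves the arm, as the interface text tells. Its arguments: {"type":"object","properties":{"deltas":{"type":"string"}},"required":["deltas"]}

```bash
mkdir -p pics; ls; python3 - <<'E'
from rig import bot, imaging
import cv2,numpy as np
for n in ["side","top"]:
    im=imaging.capture(n); cv2.imwrite(f"pics/{n}0.png",cv2.resize(im[:,:,::-1],(800,600),interpolation=cv2.INTER_CUBIC))
    m=imaging.camera_model(n); print(n,m["fx"],m["fy"],m["cx"],m["cy"]);print(np.round(m["T"],3))
s=bot.read_state();print(s["time_s"],s["position"],np.round(s["tcp_rot"],3),s["opening"])
E
```

```text
pics
side 443.10465977817177 443.10465977817177 282.0159503374499 208.5216203882676
[[ 0.994 -0.024  0.102  0.382]
 [-0.103 -0.431  0.896 -0.86 ]
 [ 0.022 -0.902 -0.431  0.474]
 [ 0.     0.     0.     1.   ]]
top 380.1287142778062 380.1287142778062 272.1051754123246 195.36350147413384
[[-0.014 -0.998  0.063  0.435]
 [-1.     0.015  0.018 -0.134]
 [-0.019 -0.063 -0.998  0.967]
 [ 0.     0.     0.     1.   ]]
0.1 [ 0.15449598 -0.60495273  0.22169497] [[ 0.969  0.247 -0.   ]
 [ 0.247 -0.969  0.002]
 [ 0.    -0.002 -1.   ]] 1.0031733224885968
```

View pics/side0.png

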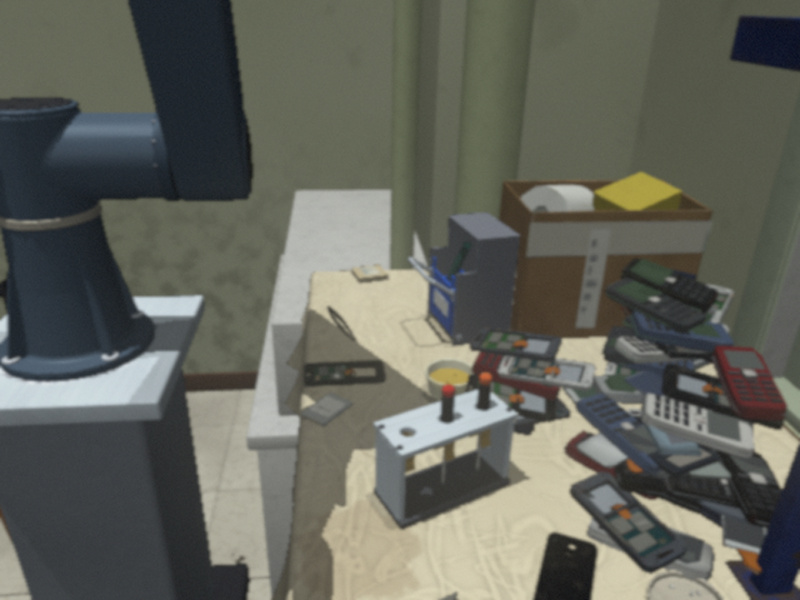

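View pics/top0.png

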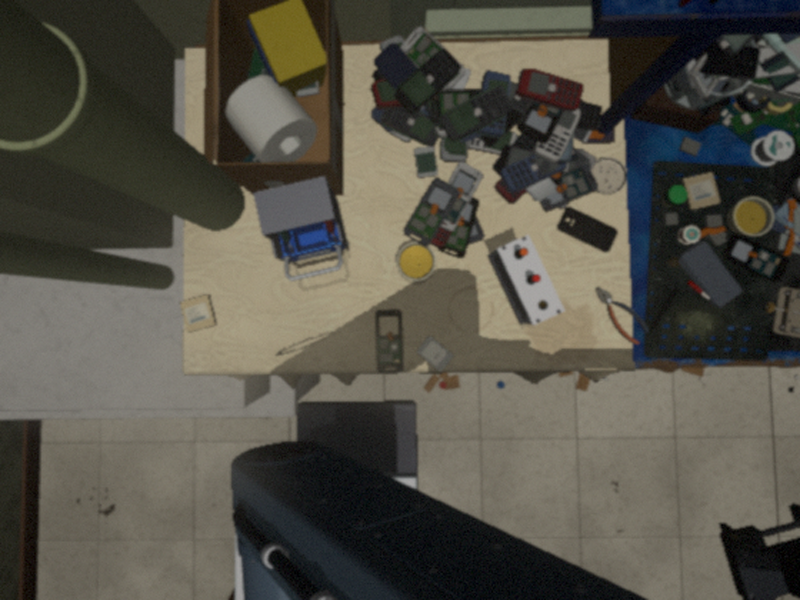

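The side view shows the bin (about 440,290) behind the tub, with the stand in front (hole 408,432). The top view shows the organizer roof (295,207), the bar (315,268), and the stand with its hole at (543,305). I'll zoom in on these.

```bash
cat > h.py <<'E'
from rig import bot, imaging
import cv2,numpy as np
def ray(n,uv,m=None):
    m=m or imaging.camera_model(n)
    d=m["T"][:3,:3]@np.array([(uv[0]-m["cx"])/m["fx"],(uv[1]-m["cy"])/m["fy"],1]); return m["T"][:3,3],d
def onz(n,uv,z,m=None):
    o,d=ray(n,uv,m); return o+d*(z-o[2])/d[2]
def proj(n,p,m=None):
    m=m or imaging.camera_model(n); q=m["T"][:3,:3].T@(np.array(p)-m["T"][:3,3])
    return np.array([m["fx"]*q[0]/q[2]+m["cx"],m["fy"]*q[1]/q[2]+m["cy"]])
def crop(im,x,y,w,h,s): return cv2.resize(im[y:y+h,x:x+w,::-1],(int(w*s),int(h*s)),interpolation=cv2.INTER_CUBIC)
E
python3 - <<'E'
from h import *
t=imaging.capture("top"); s=imaging.capture("side")
a=crop(t,170,115,80,90,5); b=crop(t,330,150,80,90,5)
c=crop(s,280,140,90,100,3); 
cv2.imwrite("pics/topc.png",np.hstack([a,b])); 
d=crop(s,255,250,110,120,4);cv2.imwrite("pics/sidec.png",np.hstack([cv2.copyMakeBorder(crop(s,280,140,90,110,4.36)[:480],0,0,0,0,0)[:480,:360],d[:480,:440]]))
E
```

```text
Traceback (most recent call last):
ValueError: all the input array dimensions except for the concatenation axis must match exactly, but along dimension 0, the array at index 0 has size 479 and the array at index 1 has size 480
```

View pics/topc.png

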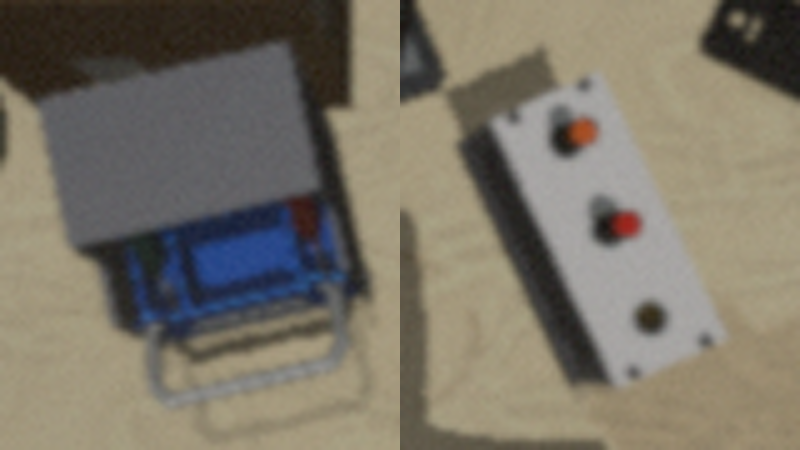

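The top crop shows roof corners at (38,100), (290,42), (320,190) and (78,248), and the bar running (165,400)-(340,358). Teal is in the left lane (+y) and dark red in the right. The empty hole is at (651,318) in the crop.

```bash
python3 - <<'E'
from h import *
P=lambda x,y,ox,oy,z: onz("top",(x/5+ox-.4,y/5+oy-.4),z)
R=[P(x,y,170,115,.167) for x,y in [(38,100),(290,42),(320,190),(78,248)]]
for r in R: print("roof",r.round(4))
y=R[0]-R[1]+R[3]-R[2]; x=R[0]-R[3]+R[1]-R[2]
print("ang y-axis->yaw",np.degrees(np.arctan2(-y[0],y[1])), "x",np.degrees(np.arctan2(x[1],x[0])),np.linalg.norm(R[0]-R[1]),np.linalg.norm(R[0]-R[3]))
B=[P(*b,170,115,.109) for b in [(165,398),(255,379),(338,358)]]
for b in B: print("bar",b.round(4))
y=B[0]-B[2];print(np.degrees(np.arctan2(-y[0],y[1])))
S=[P(x,y,330,150,.092) for x,y in [(86,118),(200,72),(325,342),(218,387)]]
for s in S: print("stand",s.round(4))
x=S[0]+S[1]-S[2]-S[3]; print("stand yaw",np.degrees(np.arctan2(x[1],x[0])),np.mean(S,0).round(4),np.linalg.norm(x)/2)
H=P(251,318,330,150,.092);print("hole",H.round(4)); a=np.arctan2(x[1],x[0]); print(np.mean(S,0)-.045*np.array([np.cos(a),np.sin(a),0]))
# IK-free info
E
```

```text
roof [0.6189 0.082  0.167 ]
roof [ 0.642  -0.0263  0.167 ]
roof [ 0.5779 -0.0387  0.167 ]
roof [0.5547 0.0648 0.167 ]
ang y-axis->yaw 12.34185744979488 x 13.004178012942463 0.11078463999952394 0.06640936431472029
bar [0.4941 0.0394 0.109 ]
bar [ 0.5021 -0.0016  0.109 ]
bar [ 0.5111 -0.0394  0.109 ]
12.174752696681491
stand [ 0.5388 -0.2912  0.092 ]
stand [ 0.5593 -0.3442  0.092 ]
stand [ 0.4341 -0.3974  0.092 ]
stand [ 0.4143 -0.3481  0.092 ]
stand yaw 23.77854250777038 [ 0.4866 -0.3452  0.092 ] 0.13645185428183684
hole [ 0.4456 -0.3641  0.092 ]
[ 0.4454604  -0.36336665  0.092     ]
```

Call:
drive_tool --deltas "0 280 466 10 -0.03; 0 280 466 10 -0.03; 0 280 466 10 -0.03; 0 280 466 10 -0.03; 0 280 466 10 -0.03; 0 280 466 10 -0.03; 0 280 466 10 -0.03; 0 280 466 10 -0.03; 0 280 466 10 -0.03; 0 280 466 10 -0.03; 0 280 466 10 -0.03; 0 280 466 10 -0.03"

```text
time_s: 1.4
position: [0.4361, -0.1351, 0.2327]
tcp_rot: [[0.974, 0.225, 0.001], [0.225, -0.974, 0.001], [0.001, -0.001, -1.0]]
force: [0.0, -0.2, 0.1]
opening: 0.035
grasp_force: 0.0
```

Call:
drive_tool --deltas "0 43 72 -10 0; 0 86 144 -30 0; 0 86 144 -40 0; 0 86 144 -40 0; 0 86 144 -40 0; 0 86 144 -40 0"

```text
time_s: 2.0
position: [0.5201, 0.0038, 0.1922]
tcp_rot: [[0.976, 0.219, -0.001], [0.219, -0.976, -0.0], [-0.001, 0.0, -1.0]]
force: [0.3, -0.2, 0.5]
opening: 0.003
grasp_force: 0.0
```

```bash
python3 - <<'E'
from h import *
im=imaging.capture("wrist"); s=imaging.capture("side"); st=bot.read_state(); print(st["position"],st["opening"])
m=imaging.camera_model("wrist");print(m["fx"],m["T"].round(3))
cv2.imwrite("pics/w1.png",np.hstack([cv2.resize(im[:,:,::-1],(480,360)),cv2.resize(crop(s,270,120,100,120,3),(300,360))]))
E
```

```text
[0.52017585 0.00304395 0.19281075] 0.006060773487707054
372.0970212338249 [[ 0.217 -0.946 -0.241  0.586]
 [-0.976 -0.21  -0.055  0.017]
 [ 0.001  0.247 -0.969  0.356]
 [ 0.     0.     0.     1.   ]]
```

View pics/w1.png

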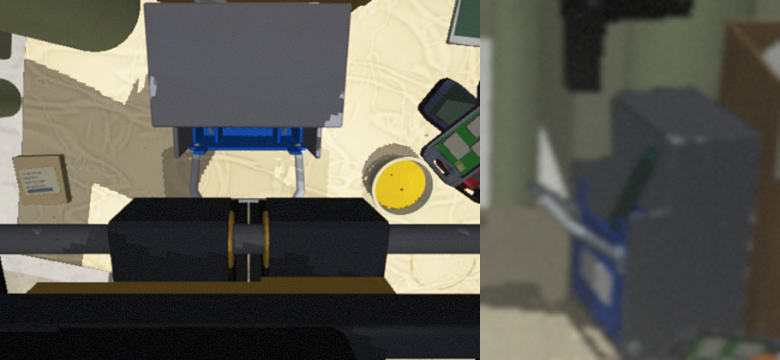

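The wrist view shows the fingers over the gap, centred between the bar arms (195 and 300). Descending.

Call:
drive_tool --deltas "0 0 0 -40 0; 0 0 0 -75 0; 0 0 0 -94 0; 0 0 0 -94 0; 0 0 0 -94 0"

```text
time_s: 2.6
position: [0.5207, 0.0032, 0.0992]
tcp_rot: [[0.976, 0.216, 0.001], [0.216, -0.976, -0.0], [0.0, 0.0, -1.0]]
force: [-1.0, 0.3, -0.3]
opening: 0.004
grasp_force: 0.0
```

Call:
drive_tool --deltas "0 -6 -1 0 0; 0 -13 -3 -5 0; 0 -19 -4 -12 0; 0 -26 -6 -19 0; 0 -32 -7 -27 0; 0 -38 -8 -35 0; 0 -43 -9 -43 0; 0 -48 -10 -50 0; 0 -52 -11 -56 0; 0 -55 -12 -56 0; 0 -55 -12 -56 0"

```text
time_s: 3.7
position: [0.469, -0.0074, 0.0422]
tcp_rot: [[0.976, 0.216, 0.007], [0.216, -0.976, -0.0], [0.007, 0.002, -1.0]]
force: [7.2, 5.6, -5.7]
opening: 0.006
grasp_force: 4.1
```

Call:
drive_tool --deltas "0 6 1 0 0; 0 6 1 40 0; 0 6 1 90 0; 0 -10 10 140 0; 0 -50 20 180 0; 87 -50 20 190 0; 87 -50 20 190 0; 87 -50 20 190 0; 87 -50 20 190 0"

```text
time_s: 4.6
position: [0.4155, 0.0122, 0.2314]
tcp_rot: [[0.976, 0.218, -0.002], [0.218, -0.976, 0.0], [-0.002, -0.001, -1.0]]
force: [1.3, -0.2, -0.0]
opening: 0.279
grasp_force: 0.0
```

```bash
python3 - <<'E'
from h import *
import pickle
st=bot.read_state(); print(st["position"],st["opening"])
w=imaging.capture("wrist");m=imaging.camera_model("wrist");t=imaging.capture("top"); s=imaging.capture("side"); 
pickle.dump((w,m,t,s),open("v2.pkl","wb"))
a=crop(w,100,0,360,300,1.25)
cv2.imwrite("pics/w2.png",np.hstack([a,cv2.resize(crop(s,270,130,100,125,3),(300,375))]))
E
```

```text
[0.41553801 0.01221631 0.23137825] 0.2791704951947287
```

View pics/w2.png

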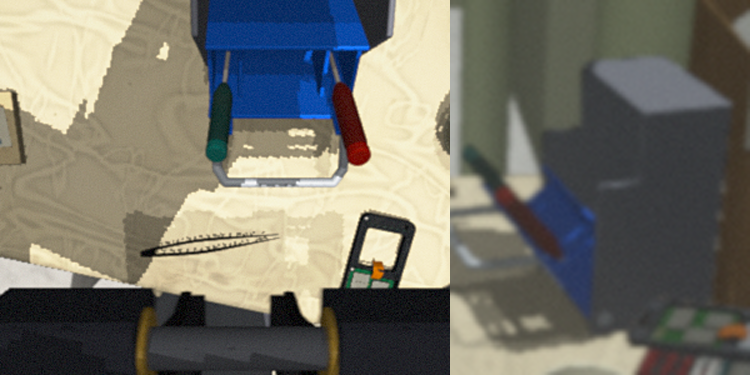

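The bin is at its stop. Teal lies on its rest in the left lane, with its butt at crop (216,150) in the wrist view and (470,155) in the side panel. Triangulating.

```bash
python3 - <<'E'
from h import *
import pickle
w,m,t,s=pickle.load(open("v2.pkl","rb"))
o1,d1=ray("wrist",(272.8,121),m); o2,d2=ray("side",(276.5,181.5))
A=np.stack([d1,-d2],1); k=np.linalg.lstsq(A,o2-o1,rcond=None)[0]
p,q=o1+k[0]*d1,o2+k[1]*d2; B=(p+q)/2; print("butt",p.round(4),q.round(4))
# shoulder on ray at 69mm from butt (farther root), in lane plane
o,d=ray("wrist",(280,66),m); d=d/np.linalg.norm(d); b=d@(B-o); c=(B-o)@(B-o)-.069**2
r=np.sqrt(max(b*b-c,0)); 
for S in (o+(b-r)*d,o+(b+r)*d):
    v=(B-S)/.069; print("sh",S.round(4),"axis",v.round(3),"tilt",np.degrees(np.arccos(v[2])),"yaw",np.degrees(np.arctan2(-v[1],-v[0])))
a=np.radians(12.5);x=np.array([np.cos(a),np.sin(a),0]);y=np.array([-x[1],x[0],0]);h=np.array([.5495,.0099,.014])
print("butt housing rel hinge",(B-h)@x,(B-h)@y,B[2]-.014)
E
```

```text
butt [0.4685 0.0358 0.1088] [0.4706 0.0356 0.1086]
sh [0.5023 0.0361 0.1694] axis [-0.475 -0.005 -0.88 ] tilt 151.636288935298 yaw 0.6306347784822752
sh [0.5126 0.0413 0.0551] axis [-0.624 -0.08   0.777] tilt 39.003064958405815 yaw 7.342867442822296
butt housing rel hinge -0.07246394688269878 0.042503152487091564 0.09470161050553412
```

Call:
drive_tool --deltas "40 31 12 -20 0; 40 62 25 -50 0; 40 62 25 -80 0; 40 62 25 -110 0; 40 62 25 -140 0; 40 62 25 -151 0; 40 62 25 -151 0; 12 62 25 -151 0; 5 62 25 -151 0; 5 62 25 -151 0; 5 62 25 -151 0; 5 62 25 -151 0"

```text
time_s: 5.95
position: [0.4784, 0.0364, 0.0824]
tcp_rot: [[0.976, 0.22, 0.002], [0.22, -0.976, -0.002], [0.002, 0.003, -1.0]]
force: [-0.4, -4.6, 2.4]
opening: 0.147
grasp_force: 29.8
```

Call:
drive_tool --deltas "5 -16 -3 19 0; 5 -31 -6 39 0; 5 -47 -9 58 0; 5 -62 -12 78 0; 5 -74 -15 95 0; 5 -74 -30 125 0; 5 -74 -60 150 0; 5 -74 -90 150 0; 5 -74 -110 150 0"

```text
time_s: 6.85
position: [0.4042, -0.0743, 0.2331]
tcp_rot: [[0.976, 0.217, 0.004], [0.217, -0.976, -0.002], [0.003, 0.003, -1.0]]
force: [0.3, 0.3, 0.4]
opening: 0.137
grasp_force: 29.7
```

```bash
python3 - <<'E'
from h import *
import pickle
st=bot.read_state(); print(st["position"],st["opening"],st["force"],st["grasp_force"])
w=imaging.capture("wrist");m=imaging.camera_model("wrist");s=imaging.capture("side"); 
pickle.dump((w,m,s,st),open("v3.pkl","wb"))
u=proj("side",np.array(st["position"])+[0,0,.019]); print(u); x0,y0=int(u[0])-50,int(u[1])-50
print(x0,y0)
a=crop(w,100,0,360,300,1.25)
cv2.imwrite("pics/w3.png",np.hstack([a,cv2.resize(crop(s,x0,y0,110,125,3),(330,375))]))
E
```

```text
[ 0.40421282 -0.07432991  0.23307825] 0.13704970019859267 [0.34865537 0.31287003 0.35068548] 29.744146917946637
[246.84344436 131.4751227 ]
196 81
```

View pics/w3.png

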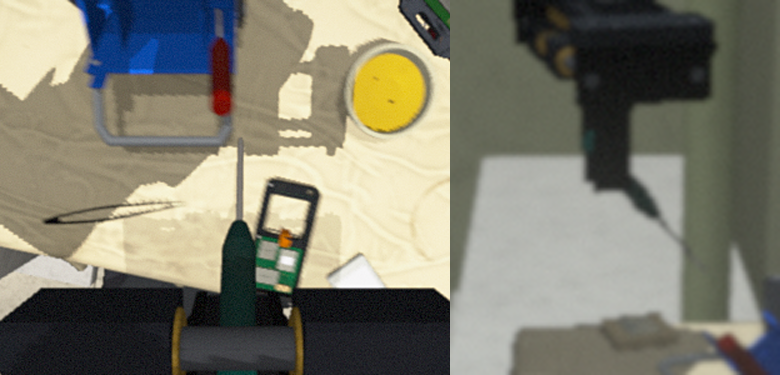

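Teal is held. Its tip is at crop (240,140) in the wrist view and about (705,270) in the side panel, and the bin is still tipped.

```bash
python3 - <<'E'
from h import *
import pickle
w,m,s,st=pickle.load(open("v3.pkl","rb"))
g=np.array(st["position"])+[0,0,.019]
o1,d1=ray("wrist",(292.2,112),m); o2,d2=ray("side",(281,171))
k=np.linalg.lstsq(np.stack([d1,-d2],1),o2-o1,rcond=None)[0]
p,q=o1+k[0]*d1,o2+k[1]*d2; T=(p+q)/2; print(p,q)
R=np.array(st["tcp_rot"])
for X in (p,q,T): v=X-g; print("len",np.linalg.norm(v),"tool-frame",(R.T@v).round(4),"tilt",np.degrees(np.arctan2(np.hypot(v[0],v[1]),-v[2])))
E
```

```text
[ 0.46856437 -0.06547451  0.17142939] [ 0.46896583 -0.06551928  0.17142692]
len 0.10355567575997357 tool-frame [0.0645 0.0051 0.0809] tilt 38.84943009804385
len 0.10380373773841946 tool-frame [0.0649 0.0052 0.0809] tilt 39.01694583978957
len 0.10367958420252929 tool-frame [0.0647 0.0052 0.0809] tilt 38.93328011991877
```

Call:
drive_tool --deltas "5 -10 -50 0 0.1; 5 -20 -100 0 0.195; 5 -20 -150 0 0.195; 5 -20 -200 -10 0.195; 5 -20 -250 -20 0.195; 5 -20 -290 -35 0.195; 5 -20 -312 -50 0.195; 5 -20 -312 -52 0.195; 5 -20 -312 -52 0.195; 5 -20 -312 -52 0.195"

```text
time_s: 7.95
position: [0.3837, -0.3825, 0.1798]
tcp_rot: [[0.915, 0.404, -0.0], [0.404, -0.915, 0.001], [0.0, -0.002, -1.0]]
force: [-0.2, -0.2, 0.5]
opening: 0.143
grasp_force: 29.7
```

```bash
python3 - <<'E'
from h import *
import pickle
st=bot.read_state(); print(st["position"],np.round(st["tcp_rot"],3)[:,0])
w=imaging.capture("wrist");m=imaging.camera_model("wrist");s=imaging.capture("side"); t=imaging.capture("top")
pickle.dump((w,m,s,t,st),open("v4.pkl","wb")); print(m["cx"],m["cy"])
a=crop(w,160,10,240,250,1.8)
cv2.imwrite("pics/w4.png",np.hstack([a,crop(s,245,230,120,150,3)[:450]]))
E
```

```text
[ 0.38366504 -0.38250275  0.1797922 ] [0.915 0.404 0.   ]
289.59465573522897 201.5226351730383
```

View pics/w4.png

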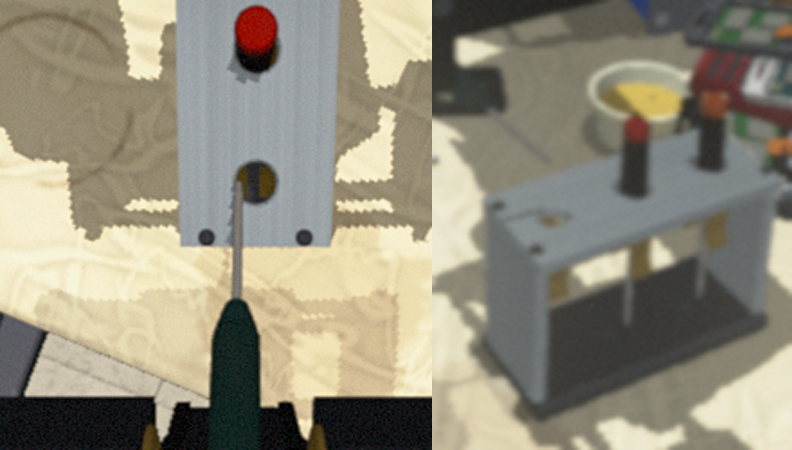

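Tip is at crop (237,182) and the hole centre at (257,182) in the wrist view. Computing the offset between them.

```bash
python3 - <<'E'
from h import *
import pickle
w,m,s,t,st=pickle.load(open("v4.pkl","rb"))
R=np.array(st["tcp_rot"]);p=np.array(st["position"])
H=onz("wrist",(302.3,110.7),.092,m); print("hole",H)
for tip_uv in [(291.3,110.7)]:
    o1,d1=ray("wrist",tip_uv,m); 
    uv=(245+(548-432)/3,230+162/3); o2,d2=ray("side",uv)
    k=np.linalg.lstsq(np.stack([d1,-d2],1),o2-o1,rcond=None)[0]
    a,b=o1+k[0]*d1,o2+k[1]*d2; print("tip",a,b,"tool",(R.T@(a-p)).round(4)); 
    print("hole-tip world",(H-a),"tool",(R.T@(H-a)).round(4))
    z=p[2]-.0619; a=onz("wrist",tip_uv,z,m);print(a,"tool",(R.T@(a-p)).round(4),"d",R.T@(H-a))
hs=onz("side",(245+(549-432)/3-.3,230+219/3-.3),.092);print("hole side",hs)
ht=onz("wrist",(302.3,110.7),.092,m)
print("TCP in wrist img",proj("wrist",p,m),m["T"][:3,:3].T@(p-m["T"][:3,3]))
E
```

```text
hole [ 0.44703289 -0.36531104  0.092     ]
tip [ 0.44428412 -0.35849034  0.11712559] [ 0.44419498 -0.35847894  0.11712613] tool [0.0651 0.0026 0.0627]
hole-tip world [ 0.00274877 -0.0068207  -0.02512559] tool [-0.0002  0.0074  0.0251]
[ 0.44428954 -0.35848391  0.1178922 ] tool [0.0651 0.0026 0.0619] d [-0.00025516  0.00739325  0.02588081]
hole side [ 0.44392392 -0.36708961  0.092     ]
TCP in wrist img [286.30340938 254.26051736] [-0.00155198  0.02486846  0.17546171]
```

Call:
drive_tool --deltas "5 3 -7 0 0; 5 3 -7 -12 0; 5 3 -7 -25 0; 5 9 -5 -33 0; 5 15 -2 -41 0; 5 15 -2 -41 0; 5 15 -2 -41 0"

```text
time_s: 8.8
position: [0.3989, -0.3864, 0.1383]
tcp_rot: [[0.915, 0.404, -0.0], [0.404, -0.915, 0.0], [-0.0, -0.0, -1.0]]
force: [-0.8, -0.5, -0.2]
opening: 0.138
grasp_force: 29.7
```

```bash
python3 - <<'E'
from h import *
w=imaging.capture("wrist");s=imaging.capture("side")
cv2.imwrite("pics/w5.png",np.hstack([crop(w,160,10,240,250,1.8),crop(s,245,230,120,150,3)[:450]]))
E
```

```text
(no output)
```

View pics/w5.png

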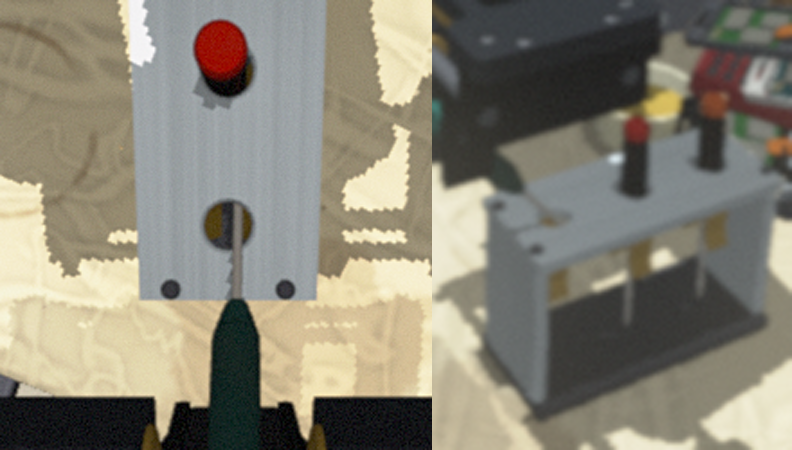

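Blade is in the hole, at column 237 against the hole centre at 229, about 2.5 mm off sideways. I'll correct that, then sweep toward +x to lever the driver upright.

Call:
drive_tool --deltas "5 -1 2 0 0; 5 4 5 0 0; 5 10 7 0 0; 5 15 9 0 0; 5 21 12 0 0; 5 26 14 0 0; 5 32 17 0 0; 5 37 19 0 0; 5 43 21 0 0; 5 48 24 0 0; 5 53 26 0 0; 5 53 26 0 0"

```text
time_s: 10.1
position: [0.4525, -0.3603, 0.1388]
tcp_rot: [[0.915, 0.403, 0.001], [0.403, -0.915, -0.0], [0.001, 0.001, -1.0]]
force: [-2.7, -2.2, 1.3]
opening: 0.141
grasp_force: 30.0
```

```bash
python3 - <<'E'
from h import *
w=imaging.capture("wrist");s=imaging.capture("side");st=bot.read_state();print(st["position"],st["force"])
cv2.imwrite("pics/w6.png",np.hstack([crop(w,160,10,240,250,1.8),crop(s,245,230,120,150,3)[:450]]))
E
```

```text
[ 0.45222237 -0.36040966  0.1386397 ] [-2.26067675 -1.22368534  1.85452632]
```

View pics/w6.png

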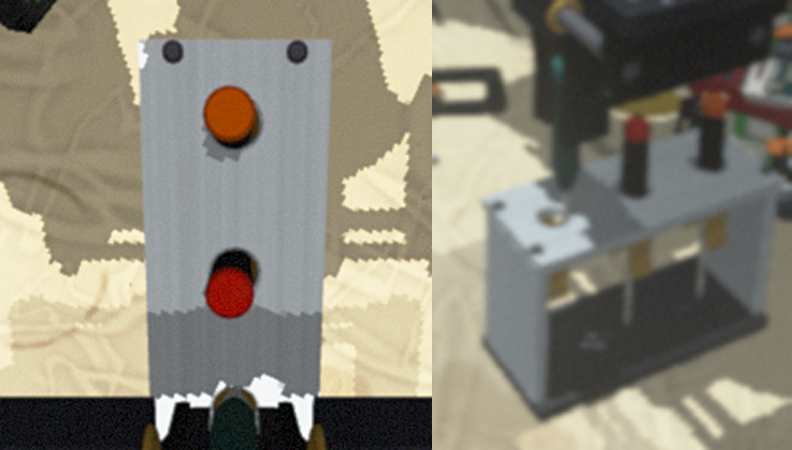

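Side view: teal runs (558,65) to (567,190) and is nearly upright in the hole. I'll measure the remaining tilt numerically.

```bash
cat > tilt.py <<'E'
from h import *
def tilt():
    s=imaging.capture("side").astype(float); p=np.array(bot.read_state()["position"])
    x=np.array([.915,.404,0]); g=p+[0,0,.019]
    u=proj("side",g); x0,y0=int(u[0])-25,int(u[1])-25
    c=cv2.GaussianBlur(s,(0,0),.8)[y0:y0+55,x0:x0+50]
    k=(c[...,1]-c[...,0]>12)&(c[...,2]-c[...,0]>5)
    n,l,stt,_=cv2.connectedComponentsWithStats(k.astype(np.uint8)); 
    ks=l==1+np.argmax(stt[1:,4]); k=ks
    rows=[(r+y0,np.mean(np.nonzero(k[r])[0])+x0,k[r].sum()) for r in range(55) if k[r].sum()>=2]
    R=np.array(rows); a,b=np.polyfit(R[:,0],R[:,1],1)
    print("grip px",u.round(1),"rows",R[0].round(1),R[-1].round(1),"slope",a.round(3),"width",np.median(R[:,2]))
    for d in range(-10,16,2):
        t=np.radians(d); v=x*np.sin(t)-np.array([0,0,np.cos(t)])
        q0,q1=proj("side",g),proj("side",g+.05*v); print(d,round((q1-q0)[0]/(q1-q0)[1],3),end=" ; ")
    # reference: neighbours known vertical
tilt()
E
python3 tilt.py
```

```text
grip px [290.4 259.5] rows [249.  286.5   4. ] [255.  286.5   2. ] slope 0.054 width 4.0
-10 -0.203 ; -8 -0.17 ; -6 -0.137 ; -4 -0.104 ; -2 -0.07 ; 0 -0.036 ; 2 -0.0 ; 4 0.036 ; 6 0.073 ; 8 0.111 ; 10 0.15 ; 12 0.191 ; 14 0.233 ;
```

Call:
drive_tool --deltas "5 3 1 0 0; 5 5 2 0 0; 5 7 3 0 0; 5 7 3 0 0; 5 7 3 0 0"

```text
time_s: 10.75
position: [0.4586, -0.3576, 0.1385]
tcp_rot: [[0.915, 0.403, 0.0], [0.403, -0.915, -0.0], [0.0, 0.0, -1.0]]
force: [-2.2, -1.6, 1.2]
opening: 0.143
grasp_force: 30.0
```

```bash
python3 - <<'E'
from h import *
s=imaging.capture("side").astype(float)
st=bot.read_state();print(st["position"],st["force"])
c=cv2.GaussianBlur(s,(0,0),.6)
for r in range(246,306,3): print(r," ".join("%d,%d,%d"%tuple(c[r,k]) for k in range(280,303,2)))
E
```

```text
[ 0.45857572 -0.3575765   0.13848817] [-3.01122549 -2.19158396  2.38322947]
246 215,209,179 170,164,140 76,73,64 51,50,45 50,49,44 48,51,46 47,50,46 44,44,40 42,41,37 41,40,36 41,40,36 44,44,41
249 223,217,187 180,174,149 82,80,69 51,51,46 51,53,48 54,74,68 52,72,66 45,47,43 44,43,39 43,42,39 41,41,36 41,40,36
252 190,184,157 139,134,116 74,72,63 53,52,46 52,54,49 54,72,66 53,72,67 46,49,45 44,43,38 42,41,38 43,42,38 42,41,38
255 129,126,108 112,109,94 69,68,59 52,51,45 52,53,48 55,64,60 55,66,60 47,49,44 45,44,40 44,43,39 44,43,39 42,41,37
258 125,121,105 109,106,92 67,66,58 53,53,47 51,52,47 51,56,51 51,55,50 47,47,42 45,45,41 45,45,41 44,43,40 43,42,38
261 126,122,106 109,105,91 69,67,59 54,53,47 52,54,49 52,57,51 50,52,48 49,49,43 48,48,43 47,45,41 44,44,40 43,43,39
264 127,124,107 109,106,92 67,66,58 54,53,47 53,56,50 54,59,52 52,54,48 49,49,44 46,45,40 47,47,42 45,45,40 43,42,39
267 129,124,107 111,107,93 74,73,64 59,58,52 55,57,52 53,58,54 53,55,50 49,49,44 48,47,44 47,47,42 47,46,43 45,45,41
270 129,125,109 128,125,109 122,118,102 104,102,88 72,74,66 56,62,57 53,55,50 50,50,4
[... 796 characters left out ...]
,102
291 199,208,209 193,203,206 166,175,177 120,126,126 79,83,81 63,69,64 68,73,70 88,93,92 94,98,98 95,98,99 95,99,99 94,98,98
294 194,205,209 193,204,208 190,202,205 174,184,187 129,134,135 104,106,103 96,100,99 96,100,100 95,100,100 95,99,100 94,99,99 94,98,99
297 192,203,207 190,201,205 190,200,204 189,199,203 169,177,179 130,133,131 103,107,107 97,101,102 96,100,100 95,100,101 96,101,101 95,99,100
300 159,168,170 134,140,141 132,139,139 144,150,150 146,153,150 130,134,133 133,140,141 135,143,145 134,142,144 128,136,138 108,114,115 96,101,101
303 153,159,158 119,115,103 125,117,95 176,170,146 170,169,155 160,167,167 188,198,202 193,205,209 194,206,210 191,202,206 165,174,178 112,118,119
```

Call:
drive_tool --deltas "5 -5 -2 0 0; 5 -10 -4 0 0; 5 -14 -6 0 0; 5 -18 -8 0 0; 5 -18 -8 0 0; 5 -18 -8 0 0; 5 -15 -7 0 0; 5 -13 -6 0 0; 5 -13 -6 0 0; 5 -13 -6 0 0"

```text
time_s: 11.8
position: [0.4453, -0.3638, 0.1385]
tcp_rot: [[0.915, 0.403, -0.001], [0.403, -0.915, -0.0], [-0.001, 0.0, -1.0]]
force: [0.2, -0.2, -0.4]
opening: 0.141
grasp_force: 30.0
```

```bash
python3 - <<'E'
from h import *
w=imaging.capture("wrist");s=imaging.capture("side");st=bot.read_state();print(st["position"],st["force"])
cv2.imwrite("pics/w7.png",np.hstack([crop(w,220,150,140,150,2.6)[:390],crop(s,265,240,50,50,7.8)[:390]]))
E
```

```text
[ 0.44533072 -0.36375099  0.13852713] [-0.50594465 -0.66450065  0.56227235]
```

View pics/w7.png

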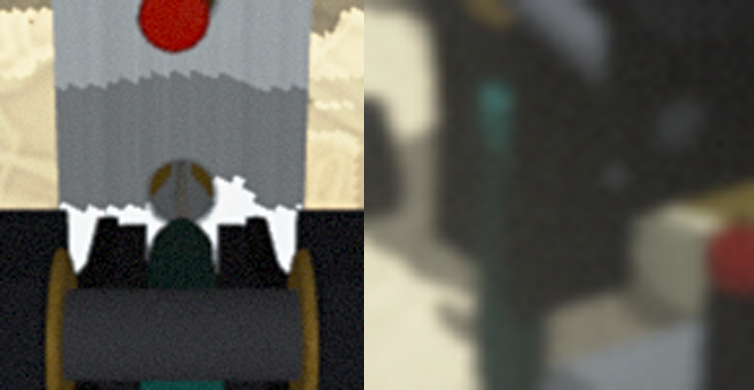

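Hole, blade and handle are all on column 181 in the wrist view, and in the side view the handle is upright to within about 2°. Lowering gently.

Call:
drive_tool --deltas "5 0 0 -4 0; 5 0 0 -8 0; 5 0 0 -12 0; 5 0 0 -15 0; 5 0 0 -18 0; 5 0 0 -18 0; 5 0 0 -18 0"

```text
time_s: 12.6
position: [0.4462, -0.3637, 0.124]
tcp_rot: [[0.915, 0.403, 0.002], [0.403, -0.915, -0.001], [0.001, 0.002, -1.0]]
force: [-2.2, 4.2, 21.1]
opening: 0.139
grasp_force: 30.1
```

Call:
drive_tool --deltas "5 0 0 5 0; 5 -0.4 1 5 0; 5 -0.4 1 3 0; 5 -0.4 1 1 0; 5 -0.4 1 0 0; 5 -0.4 1 0 0"

```text
time_s: 13.2
position: [0.446, -0.363, 0.1239]
tcp_rot: [[0.915, 0.403, 0.002], [0.403, -0.915, -0.002], [0.001, 0.002, -1.0]]
force: [-2.7, 4.2, 25.0]
opening: 0.142
grasp_force: 30.1
```

Call:
drive_tool --deltas "5 0.2 -0.5 4 0; 5 0.2 -0.5 2 0; 5 -0.2 -0.6 2 0; 5 -0.5 -0.8 2 0; 5 -0.9 -1 2 0; 5 -1.3 -1.1 2 0; 5 -1.6 -1.2 2 0; 5 -2 -1.4 2 0; 5 -2 -1.4 2 0"

```text
time_s: 14.1
position: [0.4452, -0.3642, 0.1243]
tcp_rot: [[0.916, 0.402, 0.004], [0.402, -0.916, -0.001], [0.004, 0.003, -1.0]]
force: [2.7, 4.5, 15.2]
opening: 0.141
grasp_force: 30.0
```

```bash
python3 - <<'E'
from h import *
st=bot.read_state();p=np.array(st["position"]);m=imaging.camera_model("wrist")
m7=dict(m);T=m["T"].copy();T[:3,3]+=np.array([.44533,-.36375,.13853])-p;m7["T"]=T
X=np.array([.915,.404,0]);Y=np.array([.404,-.915,0])
p7=np.array([.44533,-.36375,.13853])
for r in (210.8,222.5,223.5,236):
    h=onz("wrist",(220+181/2.6,r-.3),.092,m7); print("w7 hole",r,h.round(4),(h-p7)@X,(h-p7)@Y)
# expected shoulder nose px for vertical driver on tool axis, at shoulder z
for z in (.1055,.112,.13): print("axis px",z,proj("wrist",[p7[0],p7[1],z],m7), proj("wrist",[p7[0]+.0066*.915,p7[1]+.0066*.404,z],m7))
w=imaging.capture("wrist"); 
for r in range(196,262,3): print(r,[int(w[r,c].mean()) for c in range(272,308,2)], w[r,289])
s=imaging.capture("side");cv2.imwrite("pics/x.png",s)
E
```

```text
w7 hole 210.8 [ 0.4538 -0.3616  0.092 ] 0.008577162098274894 0.0014431034428946856
w7 hole 222.5 [ 0.4472 -0.3645  0.092 ] 0.0014029294243622676 0.0014301291911740202
w7 hole 223.5 [ 0.4466 -0.3647  0.092 ] 0.0007844185286484973 0.001429010644227249
w7 hole 236 [ 0.4395 -0.3679  0.092 ] -0.007019002548442046 0.001414898535805551
axis px 0.1055 [287.13786078 231.82443754] [287.09688689 220.47043293]
axis px 0.112 [287.10285531 235.70586005] [287.06030269 224.02389049]
axis px 0.13 [286.99335643 247.84714495] [286.94574948 235.15055221]
196 [111, 113, 112, 116, 117, 114, 115, 114, 115, 111, 116, 117, 117, 114, 115, 112, 115, 118] [110 113 116]
199 [116, 111, 107, 117, 117, 114, 112, 113, 118, 111, 113, 115, 112, 115, 117, 117, 116, 118] [113 114 120]
202 [114, 109, 111, 113, 114, 116, 113, 111, 111, 115, 114, 117, 112, 114, 117, 112, 114, 118] [114 114 119]
205 [112, 112, 112, 116, 112, 117, 114, 117, 118, 109, 113, 117, 113, 114, 115, 112, 116, 117] [112 118 117]
208 [115, 116, 113, 116, 115, 116, 112, 113, 118, 114, 117, 117, 114, 117, 110, 110, 114, 116] [110 115 117]
211 [113, 111,
[... 869 characters left out ...]

238 [8, 6, 50, 95, 51, 25, 24, 20, 30, 10, 27, 16, 24, 44, 102, 169, 37, 7] [10 25 26]
241 [12, 19, 60, 72, 8, 20, 26, 27, 17, 25, 26, 25, 28, 18, 109, 253, 58, 10] [15 30 22]
244 [7, 11, 59, 27, 18, 23, 24, 22, 26, 25, 25, 26, 28, 25, 42, 239, 57, 20] [20 36 32]
247 [20, 7, 12, 22, 25, 23, 29, 9, 23, 17, 26, 23, 26, 19, 19, 230, 57, 9] [23 36 29]
250 [14, 5, 19, 14, 26, 17, 19, 22, 31, 32, 24, 24, 28, 23, 19, 128, 41, 16] [14 26 28]
253 [12, 22, 28, 22, 25, 16, 17, 18, 31, 18, 27, 24, 26, 28, 14, 70, 44, 13] [ 0 18 20]
256 [19, 0, 20, 31, 20, 21, 17, 12, 25, 13, 24, 25, 26, 24, 23, 33, 37, 9] [22 29 28]
259 [11, 14, 13, 26, 25, 25, 11, 17, 18, 11, 28, 12, 15, 24, 15, 15, 16, 11] [24 34 31]
```

```bash
python3 - <<'E'
from h import *
import pickle
w,m,s,t,st=pickle.load(open("v4.pkl","rb"));R=np.array(st["tcp_rot"]);p=np.array(st["position"])
f=lambda x,z,rr=R,pp=p: pp+rr@np.array([x,0.0015,z])
print("w4 shoulder pred",proj("wrist",f(.0324,.0216),m),"obs row 175.6; tip",proj("wrist",f(.0649,.0623),m))
for r in range(165,200,2): print(r,[int(w[r,c].mean()) for c in range(274,310,2)])
st=bot.read_state();p=np.array(st["position"]);R=np.array(st["tcp_rot"]);m=imaging.camera_model("wrist")
for d in (-10,-8,-6,-4,-2,0,2):
    a=np.radians(d); ax=np.array([np.sin(a),np.cos(a)]); nx=np.array([np.cos(a),-np.sin(a)]); g=np.array([0,-.019])
    out=[]
    for L,rad in ((.0517,.0025),(.047,.0045),(.042,.0066)):
        q=g+ax*L+nx*rad; out.append(proj("wrist",f(q[0],q[1],R,p),m)[1].round(1))
    tip=g+ax*.1037; print(d,out,"tip row",proj("wrist",f(tip[0],tip[1],R,p),m).round(1))
E
```

```text
w4 shoulder pred [289.4533477  178.09690977] obs row 175.6; tip [289.37955175 111.12477455]
165 [222, 216, 207, 196, 180, 177, 182, 151, 108, 115, 155, 213, 209, 212, 214, 209, 200, 199]
167 [219, 213, 216, 203, 172, 167, 174, 159, 112, 119, 153, 219, 214, 210, 209, 216, 206, 193]
169 [202, 190, 198, 194, 187, 181, 171, 151, 111, 114, 142, 193, 192, 207, 207, 208, 211, 210]
171 [199, 179, 177, 183, 189, 190, 187, 149, 114, 120, 148, 179, 175, 183, 188, 190, 178, 193]
173 [209, 180, 174, 179, 189, 191, 193, 146, 114, 116, 142, 178, 173, 174, 175, 185, 181, 184]
175 [198, 182, 177, 176, 177, 181, 195, 142, 84, 88, 141, 172, 172, 172, 167, 168, 175, 187]
177 [200, 184, 178, 178, 175, 182, 123, 36, 35, 24, 41, 121, 182, 169, 171, 163, 170, 187]
179 [198, 188, 186, 178, 185, 146, 33, 27, 34, 26, 24, 29, 165, 187, 174, 167, 169, 182]
181 [190, 185, 187, 182, 182, 80, 23, 32, 28, 33, 37, 24, 114, 195, 188, 174, 177, 177]
183 [192, 186, 188, 190, 153, 35, 35, 37, 30, 24, 34, 30, 50, 185, 192, 190, 188, 178]
185 [196, 185, 188, 195, 105, 24, 26, 34, 29, 24, 41, 34, 23, 132, 196, 190, 194, 190
[... 465 characters left out ...]
26, 27, 32, 31, 23, 23, 109, 184, 173]
199 [184, 184, 52, 29, 30, 31, 27, 32, 31, 26, 30, 21, 32, 27, 21, 112, 183, 179]
-10 [np.float64(243.0), np.float64(241.0), np.float64(238.8)] tip row [289.9 232.7]
-8 [np.float64(239.9), np.float64(238.1), np.float64(236.2)] tip row [289.9 227.6]
-6 [np.float64(236.7), np.float64(235.2), np.float64(233.6)] tip row [289.9 222.5]
-4 [np.float64(233.6), np.float64(232.4), np.float64(231.0)] tip row [289.9 217.4]
-2 [np.float64(230.6), np.float64(229.5), np.float64(228.4)] tip row [289.9 212.3]
0 [np.float64(227.5), np.float64(226.7), np.float64(225.9)] tip row [289.9 207.3]
2 [np.float64(224.5), np.float64(223.9), np.float64(223.4)] tip row [289.9 202.2]
```

```bash
python3 - <<'E'
from h import *
import pickle
w0,m0,s0,t0,st0=pickle.load(open("v4.pkl","rb"))
s=np.mean([imaging.capture("side").astype(float) for _ in range(3)],0);st=bot.read_state();p=np.array(st["position"]);R=np.array(st["tcp_rot"])
D=np.abs(cv2.GaussianBlur(s,(0,0),.7)-cv2.GaussianBlur(s0.astype(float),(0,0),.7)).max(2)
print("cols 276..302")
for r in range(300,356,2): print(r," ".join("%3d"%D[r,c] for c in range(274,304)))
for d in (-8,-6,-4,-2,0,2,4):
    a=np.radians(d); v=R@np.array([np.sin(a),0,np.cos(a)]); g=p+[0,0,.019]
    print(d,[proj("side",g+v*L).round(1).tolist() for L in (0,.0517,.075,.09,.1037)])
E
```

```text
cols 276..302
300  75  74  71  60  36   5  25  48  59  64  63  54  40  26  19  19  24  32  38  40  41  41  41  41  41  41  41  41  41  40
302  85  83  79  75  64  43  14  20  38  43  36  21  10   5   4   7  15  25  34  38  40  41  41  42  42  42  42  41  40  40
304  72  71  71  70  68  63  52  40  31  24  19  16  13   9   1  12  25  34  38  40  40  40  40  41  41  40  41  40  40  40
306  70  70  70  70  70  69  68  67  65  62  59  57  53  42  17  11  32  39  41  41  40  40  39  40  41  41  41  41  42  41
308  67  69  70  70  70  70  70  70  70  70  68  66  58  41  13  16  34  40  41  41  40  41  41  41  41  41  41  41  41  40
310  56  63  66  67  65  64  64  66  68  68  63  53  36  12  12  30  38  40  40  40  39  40  40  40  40  38  36  34  31  26
312  41  45  48  48  42  38  40  47  58  65  67  64  55  37  13   7  22  31  36  37  36  33  30  27  23  19  15  12  11  11
314  30  29  30  33  35  38  42  50  60  67  69  69  68  64  55  42  23   2  11  17  15  12  10   9  10  13  18  25  36  46
316  28  28  31  37  44  53  59  63  63  62  58  53  47  39  30  21  12   3   5   9  13  17  2
[... 2270 characters left out ...]
 28  27  25  20  11   2   2   2   1   1   1   1   1   1   1   0   0   0   1   0   1   1   1   1   1   1   1   2   2
-8 [[285.3, 270.3], [280.0, 302.8], [277.7, 316.9], [276.3, 325.7], [275.0, 333.6]]
-6 [[285.3, 270.3], [281.1, 302.6], [279.4, 316.5], [278.2, 325.2], [277.2, 333.1]]
-4 [[285.3, 270.3], [282.3, 302.3], [281.0, 316.0], [280.2, 324.7], [279.4, 332.4]]
-2 [[285.3, 270.3], [283.4, 302.0], [282.6, 315.5], [282.1, 324.1], [281.6, 331.7]]
0 [[285.3, 270.3], [284.5, 301.6], [284.2, 315.0], [284.0, 323.4], [283.8, 330.9]]
2 [[285.3, 270.3], [285.7, 301.2], [285.8, 314.4], [285.9, 322.7], [286.0, 330.1]]
4 [[285.3, 270.3], [286.8, 300.8], [287.4, 313.8], [287.8, 321.9], [288.1, 329.2]]
```

```bash
python3 - <<'E'
from h import *
import pickle
s0=pickle.load(open("v4.pkl","rb"))[2];s=imaging.capture("side")
S3=pickle.load(open("v3.pkl","rb"))[2]
for n,i in (("w3",S3),("w4",s0),("now",s)):
    b=cv2.GaussianBlur(i.astype(float),(0,0),.7); print(n)
    for r in range(316,336,2): print(r," ".join("%3d/%3d"%(b[r,c,0],b[r,c,2]) for c in range(280,298)))
E
```

```text
w3
316 183/196 192/207 195/210 193/208 188/203 181/195 171/183 161/171 150/160 139/147 130/137 126/130 124/125 126/123 130/124 138/128 150/136 163/144
318 143/153 149/159 147/158 139/148 129/137 121/127 114/117 108/110 107/106 115/109 132/120 153/135 170/148 182/156 189/161 196/165 201/169 205/171
320 112/118 110/115 106/110 103/105 100/ 98  98/ 91  96/ 83  96/ 79 103/ 81 124/ 98 156/127 186/153 202/168 209/175 212/177 212/177 212/177 208/174
322 108/113 104/107 101/101  97/ 91  95/ 79  93/ 69  93/ 64  97/ 65 109/ 75 134/100 165/131 189/156 201/168 206/172 209/174 211/176 211/175 209/174
324 107/111 102/106  99/ 99  97/ 88  96/ 75  97/ 67  98/ 63 101/ 64 110/ 73 132/ 96 162/128 187/154 198/165 201/168 202/169 205/171 208/173 209/174
326 107/111 103/106 100/ 99  97/ 89  97/ 76  97/ 66  97/ 62  98/ 62 105/ 70 126/ 93 158/125 184/151 197/163 199/166 199/165 198/165 197/165 194/162
328 106/110 103/105  98/ 97  97/ 88  99/ 78 102/ 73 108/ 75 116/ 83 126/ 93 141/108 160/128 177/145 184/153 179/150 169/143 155/133 141/123 127/113
330 105/109 103/106 106/103 116/104 130/108 143/115 151/122 1
[... 2649 characters left out ...]
/ 80 104/ 68 104/ 62 105/ 62 110/ 68 126/ 88 148/114 160/129 153/126 138/115 129/108 126/106 125/105 123/104
328 117/123 112/116 108/108 106/ 95 106/ 81 107/ 71 108/ 68 109/ 70 116/ 78 134/ 99 162/127 178/144 167/138 139/117 115/ 97 101/ 87  92/ 80  84/ 74
330 118/123 114/118 116/115 126/113 135/110 133/103 124/ 95 114/ 90 110/ 89 114/ 94 124/103 126/107 113/ 96  91/ 79  73/ 66  65/ 60  61/ 57  58/ 55
332 118/123 115/119 121/119 132/122 134/118 122/105 102/ 88  84/ 74  74/ 67  69/ 63  67/ 62  66/ 61  63/ 59  60/ 56  57/ 54  57/ 54  56/ 54  57/ 54
334 116/122 111/116 107/111 100/100  87/ 84  75/ 70  67/ 62  63/ 59  61/ 58  60/ 56  59/ 56  59/ 56  58/ 56  58/ 55  58/ 55  59/ 56  58/ 55  58/ 55
```

```bash
python3 - <<'E'
from h import *
s=np.mean([imaging.capture("side").astype(float) for _ in range(3)],0)
b=cv2.GaussianBlur(s,(0,0),.5)
for r in range(258,308,2): print(r," ".join("%3d,%+d"%(b[r,c,1],b[r,c,1]-b[r,c,0]) for c in range(274,298)))
E
```

```text
258  82,-2  57,+0  52,+0  52,+0  52,+0  52,+0  53,+1  53,+2  52,+2  49,+0  46,+0  45,+0  45,+0  46,+0  50,+0  57,+0  66,+2  74,+2  80,+2  81,+2  71,+2  56,+1  45,+0  41,+0
260  78,-1  57,-1  53,+0  53,+0  56,+2  65,+9  75,+19  80,+24  72,+18  59,+8  50,+1  46,+0  45,-1  45,+0  45,+0  46,+0  48,+0  54,+0  62,+1  66,+1  61,+1  52,+0  45,+0  41,+0
262  73,-1  57,-1  53,+0  55,+0  63,+6  79,+20  98,+35 105,+41  94,+33  71,+16  54,+4  48,+0  46,+0  46,-1  45,-1  46,+0  45,+0  45,+0  46,+0  48,+0  48,+0  45,+0  43,+0  41,+0
264  74,-1  58,+0  54,+0  56,+0  61,+5  72,+14  84,+25  89,+29  82,+23  65,+11  52,+2  48,+0  47,+0  47,+0  46,+0  46,+0  45,+0  44,+0  44,+0  44,+0  44,+0  44,+0  42,+0  42,+0
266  77,-1  60,-1  55,+0  56,+0  58,+2  66,+8  75,+16  78,+20  73,+16  61,+7  53,+1  49,+0  47,+0  46,+0  46,+0  47,+0  45,+0  44,+0  44,+0  44,+0  44,+0  43,+0  43,+0  42,+0
268  76,-1  60,-1  55,+0  55,+0  57,+1  59,+2  64,+7  67,+10  66,+8  59,+4  51,+1  49,+0  48,+0  47,+0  47,+0  47,+0  47,+0  46,+0  45,+0  45,+0  45,+0  44,+0  43,+0  43,+0
270  76,-1  60,+0  56,+0  55,+0  56,+0  59,+2  61,+
[... 2541 characters left out ...]
 205,+10 199,+10 186,+10 162,+8 129,+6  95,+6  74,+5  66,+5  65,+6  67,+5  75,+5  90,+4 104,+5 110,+4 109,+4 107,+4 104,+4 102,+4 101,+4 101,+4 101,+4 101,+4 100,+4
302 209,+11 209,+10 209,+11 207,+11 198,+10 172,+9 132,+6  95,+4  74,+4  70,+3  79,+2  97,+0 113,-1 120,+0 118,+0 111,+1 105,+3 101,+4 100,+4 101,+4 100,+4 101,+4 101,+4 101,+4
304 211,+11 211,+11 210,+11 210,+11 207,+10 199,+10 180,+9 155,+6 134,+5 119,+2 113,+0 118,-2 127,-2 132,-1 129,+0 118,+0 108,+2 103,+3 102,+4 101,+5 101,+5 101,+4 101,+4 100,+4
306 211,+11 212,+11 211,+10 211,+11 210,+10 209,+11 208,+11 205,+10 200,+10 194,+9 190,+9 189,+8 189,+8 181,+8 157,+6 127,+5 108,+4 102,+4 101,+4 100,+4 101,+4 100,+4 100,+4  99,+4
```

Call:
drive_tool --deltas "5 0 0 4 0; 5 0.9 0.4 4 0; 5 0.9 0.4 0 0; 5 1.6 0.7 0 0; 5 2.2 1 0 0; 5 2.8 1.3 0 0; 5 3.5 1.5 0 0; 5 3.5 1.5 0 0"

```text
time_s: 15.35
position: [0.4457, -0.3632, 0.1241]
tcp_rot: [[0.915, 0.404, -0.002], [0.404, -0.915, -0.001], [-0.002, 0.0, -1.0]]
force: [-4.2, 2.2, 16.8]
opening: 0.14
grasp_force: 30.0
```

Call:
drive_tool --deltas "5 0 0 1 0; 5 0.9 0.4 1 0; 5 1.8 0.8 0.7 0; 5 2.7 1.2 0.7 0; 5 3.6 1.6 0.7 0; 5 3.6 1.6 0 0; 5 3.6 1.6 0 0"

```text
time_s: 16.05
position: [0.4492, -0.3618, 0.1235]
tcp_rot: [[0.915, 0.404, -0.002], [0.404, -0.915, -0.001], [-0.003, 0.0, -1.0]]
force: [-3.9, -0.2, 12.9]
opening: 0.142
grasp_force: 30.1
```

Call:
drive_tool --deltas "5 0.7 0.3 0 0; 5 1.4 0.6 0 0; 5 2 0.9 -0.5 0; 5 2 0.9 -2 0; 5 2 0.9 -3 0; 5 2 0.9 -3 0"

```text
time_s: 16.65
position: [0.4526, -0.3607, 0.1219]
tcp_rot: [[0.915, 0.403, 0.001], [0.403, -0.915, -0.002], [0.0, 0.002, -1.0]]
force: [-2.0, 3.7, 19.4]
opening: 0.142
grasp_force: 30.2
```

Call:
drive_tool --deltas "5 0 0 8 0; 5 0 0 19 0; 5 -5 -2 19 0; 5 -10 -4 19 0; 5 -14.7 -6.5 19 0; 5 -14.7 -6.5 19 0; 5 -14.7 -6.5 19 0; 5 -10 -4.5 19 0; 5 -6.5 -2.9 19 0; 5 -6.5 -2.9 19 0; 5 -6.5 -2.9 19 0"

```text
time_s: 17.75
position: [0.4453, -0.3624, 0.138]
tcp_rot: [[0.915, 0.404, -0.002], [0.404, -0.915, 0.001], [-0.001, -0.001, -1.0]]
force: [0.6, 0.2, -0.4]
opening: 0.138
grasp_force: 30.0
```

```bash
cat > meas.py <<'E'
from h import *
w=np.mean([imaging.capture("wrist").astype(float) for _ in range(3)],0);st=bot.read_state();p=np.array(st["position"])
print(p.round(4),"s",(p@[.915,.404,0]).round(4),"lat",(p@[.404,-.915,0]).round(4),np.round(st["force"],1))
b=w.mean(2)
for r in range(204,262,2): print(r,[int(b[r,c]) for c in range(270,310)][::1])
E
python3 meas.py
```

```text
[ 0.4454 -0.3627  0.1383] s 0.261 lat 0.5118 [ 0.3  0.  -0.4]
204 [114, 114, 110, 114, 116, 117, 114, 113, 112, 110, 113, 114, 114, 117, 113, 117, 118, 115, 113, 112, 113, 115, 113, 112, 112, 113, 117, 117, 113, 114, 112, 113, 115, 111, 114, 111, 116, 117, 118, 114]
206 [115, 113, 111, 110, 117, 114, 112, 111, 110, 108, 112, 114, 114, 111, 118, 117, 118, 114, 113, 114, 113, 114, 112, 116, 112, 114, 115, 114, 114, 115, 118, 114, 115, 114, 114, 116, 114, 117, 115, 115]
208 [114, 112, 113, 113, 115, 115, 112, 112, 110, 112, 111, 114, 115, 114, 112, 117, 120, 114, 112, 112, 115, 114, 113, 113, 113, 118, 116, 115, 116, 114, 116, 114, 114, 114, 110, 113, 116, 117, 115, 116]
210 [114, 114, 110, 112, 115, 116, 114, 114, 110, 110, 110, 112, 116, 113, 113, 117, 117, 115, 113, 111, 117, 111, 113, 113, 111, 117, 116, 116, 114, 116, 114, 114, 114, 110, 112, 113, 113, 116, 116, 115]
212 [113, 114, 111, 112, 115, 113, 112, 111, 111, 111, 111, 111, 116, 115, 116, 116, 111, 104, 93, 93, 93, 93, 90, 93, 95, 98, 98, 106, 109, 114, 117, 116, 113, 113, 112, 114, 116, 118, 116, 113]
214 [115, 113, 113, 11
[... 3447 characters left out ...]
, 25, 24, 21, 18, 15, 10, 13, 16, 19, 19, 8]
254 [17, 10, 15, 17, 17, 12, 12, 22, 18, 20, 25, 18, 25, 22, 20, 18, 25, 21, 24, 18, 27, 22, 26, 21, 22, 20, 21, 25, 26, 21, 24, 25, 20, 16, 17, 13, 6, 19, 14, 12]
256 [16, 17, 12, 18, 16, 11, 20, 18, 22, 14, 18, 15, 24, 20, 26, 24, 17, 22, 26, 22, 17, 24, 23, 23, 24, 20, 25, 24, 17, 19, 16, 24, 18, 20, 12, 17, 16, 14, 15, 12]
258 [10, 15, 14, 22, 6, 9, 18, 23, 21, 21, 22, 22, 26, 21, 24, 25, 22, 19, 24, 26, 27, 24, 22, 20, 18, 20, 25, 23, 27, 17, 22, 22, 23, 17, 11, 12, 19, 8, 18, 11]
260 [24, 22, 12, 15, 15, 15, 16, 22, 21, 23, 25, 16, 23, 22, 20, 26, 22, 23, 26, 19, 23, 24, 25, 25, 24, 25, 25, 23, 23, 25, 20, 20, 24, 23, 15, 13, 18, 14, 15, 19]
```

Call:
drive_tool --deltas "5 -4 -2 0 0; 5 -8 -4 0 0; 5 -10.7 -5.5 0 0; 5 -11 -5.6 0 0; 5 -11 -5.6 0 0; 5 -5 -3 0 0; 5 0.3 -0.7 0 0; 5 0.3 -0.7 0 0; 5 0.3 -0.7 0 0"

```text
time_s: 18.8
position: [0.446, -0.3637, 0.1386]
tcp_rot: [[0.915, 0.404, -0.001], [0.404, -0.915, -0.001], [-0.001, 0.0, -1.0]]
force: [0.2, -0.2, 0.0]
opening: 0.141
grasp_force: 30.0
```

```bash
sed -i 's/range(204,262,2)/range(208,246,2)/; s/range(270,310)/range(274,308)/' meas.py; python3 meas.py
```

```text
[ 0.4458 -0.3637  0.1386] s 0.261 lat 0.5129 [-0.1  0.7 -1.4]
208 [114, 110, 109, 111, 113, 115, 117, 114, 115, 117, 116, 111, 113, 113, 113, 114, 112, 113, 115, 119, 118, 119, 114, 114, 115, 115, 114, 113, 113, 114, 116, 115, 115, 113]
210 [111, 110, 112, 112, 112, 113, 114, 115, 116, 117, 119, 113, 113, 113, 113, 114, 112, 112, 115, 115, 118, 117, 115, 114, 116, 117, 112, 111, 115, 116, 118, 118, 113, 113]
212 [109, 109, 110, 113, 112, 114, 116, 115, 115, 115, 108, 96, 96, 92, 90, 90, 89, 94, 97, 98, 105, 110, 112, 117, 116, 113, 112, 111, 112, 114, 114, 116, 116, 114]
214 [112, 109, 108, 111, 111, 114, 108, 95, 82, 68, 59, 60, 74, 71, 72, 75, 76, 73, 74, 66, 59, 61, 79, 91, 105, 110, 112, 113, 111, 113, 117, 117, 115, 114]
216 [113, 110, 112, 110, 106, 96, 74, 62, 48, 43, 49, 59, 74, 77, 75, 80, 78, 76, 74, 64, 51, 44, 47, 55, 64, 88, 106, 109, 110, 110, 113, 112, 117, 119]
218 [111, 111, 109, 99, 82, 60, 48, 49, 51, 47, 55, 65, 79, 74, 74, 80, 76, 77, 74, 71, 56, 50, 48, 46, 50, 67, 123, 162, 155, 140, 114, 118, 177, 241]
220 [110, 108, 102, 83, 58, 44, 47, 46, 49, 61, 79, 82, 78
[... 1169 characters left out ...]
158, 190, 123, 42, 13, 27, 24, 25, 26, 21, 23, 24, 23, 24, 23, 25, 21, 24, 19, 20, 24, 20, 20, 12, 35, 137, 232, 184, 117, 102, 104, 104]
238 [7, 30, 71, 71, 41, 21, 23, 23, 24, 25, 25, 23, 22, 21, 28, 20, 20, 28, 22, 25, 26, 28, 21, 28, 22, 22, 15, 74, 141, 103, 42, 8, 5, 2]
240 [7, 38, 67, 44, 20, 18, 27, 27, 26, 27, 24, 27, 23, 23, 27, 22, 26, 21, 24, 24, 20, 25, 17, 28, 23, 28, 18, 70, 126, 100, 43, 15, 15, 16]
242 [15, 15, 33, 26, 23, 20, 24, 23, 23, 28, 16, 24, 23, 27, 18, 25, 24, 20, 26, 24, 22, 26, 24, 23, 19, 19, 15, 46, 90, 81, 39, 23, 17, 16]
244 [14, 15, 19, 19, 25, 19, 20, 29, 17, 18, 24, 25, 25, 25, 17, 24, 23, 20, 27, 20, 28, 24, 28, 20, 24, 24, 17, 20, 50, 65, 39, 19, 14, 10]
```

Call:
drive_tool --deltas "5 -0.2 0.5 0 0; 5 -0.2 0.5 -6 0; 5 -0.2 0.5 -11 0; 5 -0.2 0.5 -14 0; 5 -0.2 0.5 -16 0; 5 -0.2 0.5 -18 0; 5 -0.2 0.5 -18 0"

```text
time_s: 19.65
position: [0.4455, -0.3635, 0.1208]
tcp_rot: [[0.915, 0.403, -0.001], [0.403, -0.915, -0.001], [-0.001, 0.001, -1.0]]
force: [-1.1, -0.8, -0.3]
opening: 0.141
grasp_force: 30.0
```

Call:
drive_tool --deltas "5 0 0 -5 0; 5 0 0 -10 0; 5 0 0 -14 0; 5 0 0 -14 0; 22 0 0 -14 0; 22 0 0 -14 0; 22 0 0 -14 0; 22 0 0 -8 0; 22 0 0 -4 0; 5 0 0 -4 0; 5 0 0 -4 0; 5 0 0 -4 0"

```text
time_s: 20.85
position: [0.446, -0.3633, 0.1168]
tcp_rot: [[0.915, 0.403, 0.0], [0.403, -0.915, -0.001], [0.0, 0.001, -1.0]]
force: [-0.4, -0.3, 2.2]
opening: 0.139
grasp_force: 30.0
```

Call:
drive_tool --deltas "5 0 0 -2 0; 5 0 0 -4 0; 5 0 0 -6 0; 5 0 0 -8 0; 5 0 0 -9 0; 5 0 0 -9 0"

```text
time_s: 21.45
position: [0.4468, -0.3636, 0.1091]
tcp_rot: [[0.915, 0.403, 0.002], [0.403, -0.915, -0.002], [0.001, 0.002, -1.0]]
force: [0.4, 1.7, 9.6]
opening: 0.138
grasp_force: 30.0
```

Call:
drive_tool --deltas "5 0 0 -1 0; 5 0 0 -2 0; 5 0 0 -3 0; 5 0 0 -4 0; 5 0 0 -4 0"

```text
time_s: 21.95
position: [0.4472, -0.3633, 0.1051]
tcp_rot: [[0.915, 0.402, 0.003], [0.402, -0.915, -0.001], [0.002, 0.002, -1.0]]
force: [1.1, 2.2, 8.8]
opening: 0.141
grasp_force: 30.0
```

Call:
drive_tool --deltas "5 0 0 -1 0; 5 0 0 -2 0; 5 0 0 -3 0; 5 0 0 -3 0"

```text
time_s: 22.35
position: [0.4475, -0.3635, 0.1034]
tcp_rot: [[0.915, 0.403, 0.004], [0.403, -0.915, -0.002], [0.003, 0.003, -1.0]]
force: [1.3, 4.8, 17.3]
opening: 0.139
grasp_force: 30.0
```

Call:
drive_tool --deltas "5 0 0 -1 0; 5 0 0 -1.5 0; 5 0 0 -1.5 0"

```text
time_s: 22.65
position: [0.4477, -0.3636, 0.1029]
tcp_rot: [[0.915, 0.403, 0.004], [0.403, -0.915, -0.003], [0.003, 0.004, -1.0]]
force: [-0.3, 4.9, 22.7]
opening: 0.14
grasp_force: 30.0
```

Call:
drive_tool --deltas "5 0 0 2.5 0; 5 0 0 3 0; 24 0 0 3 0; 24 0 0 3 0; 24 0 0 3 0; 24 0 0 15 0; 24 0 0 50 0; 0 0 0 90 0; 0 -45 -20 110 0; 0 -45 -20 110 0; 0 -45 -20 110 0"

```text
time_s: 23.75
position: [0.4002, -0.3837, 0.21]
tcp_rot: [[0.916, 0.401, 0.001], [0.401, -0.916, -0.001], [0.001, 0.001, -1.0]]
force: [1.0, 0.6, -0.3]
opening: 0.033
grasp_force: 0.0
```

```bash
python3 - <<'E'
from h import *
s=np.mean([imaging.capture("side").astype(float) for _ in range(3)],0);w=imaging.capture("wrist").astype(float);m=imaging.camera_model("wrist");st=bot.read_state();print(st["position"],st["force"])
H=np.array([.4455,-.3637,.129]); u=proj("side",H);print("pred butt side",u, "wrist",proj("wrist",H,m))
for n,i,th in (("side",s,10),("wrist",w,12)):
    k=((i[...,1]-i[...,0]>th)&(i[...,2]-i[...,0]>th/2)&(i[...,1]>40)).astype(np.uint8); c,l,q,ce=cv2.connectedComponentsWithStats(k)
    for j in range(1,c):
        if q[j,4]>8: print(n,q[j],ce[j].round(1))
red=((s[...,0]-s[...,1]>70)&(s[...,0]-s[...,2]>60)).astype(np.uint8);c,l,q,ce=cv2.connectedComponentsWithStats(red)
for j in range(1,c):
    if q[j,4]>8: print("red",q[j],ce[j].round(1))
X=np.array([.915,.404,0])
print("pred mid/back butts",proj("side",H+.045*X),proj("side",H+.09*X))
E
```

```text
[ 0.40108159 -0.38216084  0.20807237] [ 0.45658386  1.35487533 -0.13521272]
pred butt side [285.241808   278.94566907] wrist [289.4214657  137.51608595]
side [111   0  18  66 515] [120.7  31.2]
side [  56   67   70   42 1967] [89.4 87.9]
side [  0  70  54  17 259] [20.6 78.7]
side [  0  93  17  23 200] [  5.7 106.3]
side [ 94 207  47  13 288] [116.  212.3]
side [299 206  19  28 272] [311.3 218. ]
side [ 97 208  10   1  10] [101.5 208. ]
side [ 39 212   9  25  58] [ 43.9 223.5]
side [ 65 215  34  36 205] [ 80.2 237.9]
side [445 219   8  11  41] [448.7 223.8]
side [  0 221   7  32 134] [  3.3 238.7]
side [482 224  31  16 216] [498.5 233.5]
side [   0  226   77   40 1134] [ 34.4 253.1]
side [468 232   5   3   9] [470.1 232.8]
side [  0 240 127  47 644] [ 88.1 274.7]
side [ 93 246  14   7  17] [ 99.  248.6]
side [360 251   3   6  13] [361.  253.3]
side [371 252   5   5  18] [373.1 254.2]
side [360 258   9   5  31] [364.4 260. ]
side [441 258   5   6  20] [443.1 260.2]
side [ 59 263  10   2  11] [ 63.5 263.6]
side [318 274  13   7  28] [323.5 277. ]
side [406 275  16   7  60] [413.1 277.5
[... 749 characters left out ...]
 [518 157   5   5  16] [519.9 159.1]
wrist [490 194   6   6  27] [492.7 196.2]
wrist [477 212   7   5  20] [479.8 213.6]
wrist [430 216  16  34 297] [439.9 233.5]
wrist [465 229   5   5  17] [467.1 231.2]
wrist [451 233   4  10  17] [452.6 237.8]
wrist [448 243   5   9  21] [450.4 247.4]
wrist [476 249  12   9  66] [481.6 253.2]
wrist [496 297  11   8  50] [500.7 300.6]
wrist [531 296   8   6  29] [534.3 298.6]
wrist [456 299  34  19 197] [473.4 308.9]
wrist [517 307  12   8  60] [522.3 310.7]
wrist [552 306   8   7  36] [555.5 308.8]
wrist [498 319  44  21 299] [515.9 329.2]
wrist [538 318  11   7  53] [542.8 321.1]
pred mid/back butts [313.04977264 270.30101781] [339.07874216 262.20940208]
```

```bash
python3 - <<'E'
from h import *
s=np.mean([imaging.capture("side").astype(float) for _ in range(4)],0)
b=cv2.GaussianBlur(s,(0,0),.5)
for r in range(274,310,2): print(r," ".join("%3d,%+d"%(b[r,c,1],b[r,c,1]-b[r,c,0]) for c in range(273,296)))
print("red");
for r in range(264,296,3): print(r," ".join("%3d"%(b[r,c].max()) for c in range(303,325)))
print("blade under plate")
D=b
for r in range(316,352,2): print(r," ".join("%3d"%(b[r,c,1]) for c in range(280,312)))
g=np.array([.4455,-.3637,.092]);X=np.array([.915,.404,0])
for z in (.129,.11,.092,.05,.03,.008): print(z,proj("side",[g[0],g[1],z]).round(1),proj("side",g*[1,1,0]+[0,0,z]+.045*X).round(1))
E
```

```text
274 130,-3 133,-3 133,-3 132,-3 130,-3 129,-3 129,-3 129,-3 127,-4 126,-3 125,-4 126,-4 127,-4 127,-4 128,-4 128,-4 129,-4 130,-3 130,-3 127,-4 123,-3 116,-3 107,-3
276 132,-4 133,-3 132,-3 132,-3 130,-3 129,-3 129,-3 129,-3 127,-4 127,-4 127,-3 130,-3 131,-3 131,-3 130,-3 131,-4 131,-3 130,-3 129,-4 126,-4 124,-4 120,-3 112,-3
278 133,-3 133,-3 131,-4 129,-4 128,-4 128,-3 128,-3 125,-2 123,-2 122,-2 124,-2 127,-3 129,-3 129,-3 129,-3 130,-3 130,-3 130,-3 129,-4 128,-4 126,-4 124,-4 121,-3
280 133,-4 131,-4 130,-4 130,-3 129,-2 124,+0 117,+5 110,+10 104,+13 101,+15 103,+14 106,+11 109,+6 114,+0 122,-2 127,-3 128,-3 127,-4 128,-4 128,-4 127,-4 126,-4 126,-4
282 132,-3 132,-4 131,-3 128,-2 118,+2 105,+10  98,+20  95,+26  93,+28  92,+29  92,+28  93,+26  93,+20 100,+10 113,+2 123,-2 126,-3 126,-3 126,-3 127,-3 127,-3 126,-3 125,-4
284 132,-4 132,-3 131,-3 125,-1 112,+3  98,+13  92,+23  91,+26  91,+27  90,+27  90,+27  90,+27  90,+23  94,+14 108,+4 120,-1 125,-3 126,-3 127,-3 128,-2 129,-2 129,-1 130,+0
286 132,-3 131,-3 130,-3 126,-2 113,+1  98,+9  88,+17  85,+21  85,+22  85,+22  86,+22  
[... 4818 characters left out ...]
 61  62  66  75  84  83  71  63  60  59  58  59  58  58  57  57  57  57  57  56  57  57  57  56  56  56
346 121 115 106  90  72  63  62  62  61  65  69  68  64  61  60  59  59  58  57  58  57  57  58  57  57  57  56  56  57  57  57  57
348 121 114 104  88  71  63  62  60  61  60  60  60  58  59  59  59  58  58  57  57  57  58  58  56  57  58  57  56  56  57  56  56
350 121 114 103  87  71  62  61  60  60  59  59  59  59  59  59  59  59  59  58  58  58  58  58  58  57  58  58  58  57  56  57  58
0.129 [285.2 278.9] [313.  270.3]
0.11 [284.9 290.5] [312.3 281.6]
0.092 [284.6 301.1] [311.7 292. ]
0.05 [283.8 325. ] [310.2 315.3]
0.03 [283.5 335.8] [309.6 326. ]
0.008 [283.2 347.5] [308.9 337.4]
```

The blade stands on the base, but the driver leans about 7° in the hole: butt toward -x, tip toward +x. I'll regrip near the butt and swing it upright.

Call:
drive_tool --deltas "30 20 9 0 0; 30 41.5 18.3 0 0; 30 41.5 18.3 -40 0; 30 41.5 18.3 -75 0; 30 41.5 18.3 -100 0; 30 41.5 18.3 -106 0; 5 41.5 18.3 -106 0; 5 41.5 18.3 -106 0; 5 41.5 18.3 -106 0; 5 43.5 19.1 -106 0; 5 45.5 20 -106 0; 5 46.5 20.5 -106 0"

```text
time_s: 25.35
position: [0.4453, -0.3643, 0.105]
tcp_rot: [[0.914, 0.406, -0.004], [0.406, -0.914, -0.004], [-0.005, 0.002, -1.0]]
force: [-11.4, -4.8, 7.2]
opening: 0.144
grasp_force: 30.0
```

```bash
cat > bl.py <<'E'
from h import *
s=np.mean([imaging.capture("side").astype(float) for _ in range(3)],0);st=bot.read_state();p=np.array(st["position"]);print(p.round(4),"s",(p@[.915,.404,0]).round(4),np.round(st["force"],1),st["opening"])
b=cv2.GaussianBlur(s,(0,0),.5)
for r in range(326,352,2): print(r," ".join("%3d"%(b[r,c,1]) for c in range(276,298)))
E
python3 bl.py
```

```text
[ 0.4452 -0.3643  0.1049] s 0.2601 [-8.7 -3.3  7.3] 0.1418891806921743
326 132 132 131 130 125 118 112 104  96  93  91  92  92  92  98 106 116 122 124 124 123 121
328 132 132 131 129 123 118 112 103  96  93  93  94  93  93  95 101 107 109 106  98  90  81
330 133 132 131 128 122 117 112 105  97  93  92  92  93  92  88  82  77  71  66  61  59  58
332 133 133 131 127 122 117 112 105  94  87  82  83  90  94  86  70  60  58  57  57  57  56
334 133 132 132 128 123 117 109  95  77  66  64  69  81  91  85  71  60  59  58  57  57  56
336 133 131 130 127 122 116 110  95  76  63  61  65  75  87  86  72  61  58  57  57  57  56
338 133 132 130 126 120 116 109  94  75  63  61  63  73  86  88  78  65  58  57  57  57  55
340 133 132 129 126 120 116 110  94  74  63  60  62  71  86  93  84  69  60  57  57  57  56
342 134 133 131 126 120 116 109  93  74  63  60  61  70  84  93  86  69  61  57  58  57  57
344 133 132 130 125 120 115 109  93  74  62  60  59  64  75  84  80  68  60  58  56  57  58
346 133 133 132 126 119 113 105  89  72  62  59  59  60  63  66  65  62  58  58  57  57  57
348 134 134 132 127 120 114 103  86  70  61  59  59  59  59  59  57  57  57  57  58  57  57
350 134 133 132 128 121 114 103  86  70  61  59  59  59  58  58  58  58  57  58  57  56  56
```

Call:
drive_tool --deltas "5 -1 -0.4 2 0; 5 -1 -0.4 5 0; 5 -1 -0.4 9 0; 5 -1 -0.4 13 0; 5 -1 -0.4 15 0; 5 -1 -0.4 15 0; 5 -1 -0.4 15 0"

```text
time_s: 26.2
position: [0.4462, -0.3632, 0.1185]
tcp_rot: [[0.915, 0.403, -0.0], [0.403, -0.915, -0.001], [-0.001, 0.0, -1.0]]
force: [-3.4, -2.6, -2.1]
opening: 0.138
grasp_force: 30.0
```

```bash
python3 bl.py
```

```text
[ 0.4464 -0.3631  0.1185] s 0.2618 [-4.7 -1.4 -0.2] 0.14008344898564465
326 132 131 131 129 123 117 111 104  97  93  92  92  97 116 144 157 149 132 124 122 123 120
328 131 131 130 127 123 116 111 105  97  95  94  95 101 122 157 179 168 137 113  99  89  80
330 131 131 130 127 122 118 118 125 132 127 114 105 104 108 122 127 113  89  72  63  60  57
332 132 132 130 127 122 119 124 134 137 126 111 100  87  73  65  64  61  59  57  57  57  56
334 132 132 130 127 121 116 111 101  88  82  89  94  86  70  61  58  57  58  58  58  57  56
336 132 131 130 126 121 116 109  95  78  75  87  95  87  71  60  59  58  58  58  58  58  57
338 132 131 129 125 120 115 109  94  76  72  83  90  83  69  60  58  57  58  58  58  56  57
340 132 131 129 125 119 114 109  93  75  66  69  75  71  63  59  58  58  57  57  56  57  56
342 132 131 129 125 119 115 109  93  75  63  60  60  59  60  58  58  58  57  57  57  57  58
344 133 132 130 124 118 114 107  93  74  62  60  59  59  59  58  58  58  58  57  58  58  57
346 133 133 132 126 119 114 105  89  71  63  60  59  59  59  57  58  57  58  57  57  57  55
348 132 133 130 126 120 112 103  86  70  62  59  59  58  59  58  58  57  57  56  57  58  56
350 133 133 132 127 120 112 102  85  69  61  58  59  58  58  58  58  58  57  57  57  58  57
```

Call:
drive_tool --deltas "5 1.2 0.5 0 0; 5 2.3 1 0 0; 5 3 1.3 0 0; 5 3 1.3 0 0"

```text
time_s: 26.75
position: [0.4495, -0.3618, 0.1187]
tcp_rot: [[0.915, 0.403, 0.0], [0.403, -0.915, -0.001], [-0.0, 0.001, -1.0]]
force: [-5.3, -1.4, 3.4]
opening: 0.141
grasp_force: 30.0
```

```bash
python3 bl.py | sed -n '1p;5,9p'
```

```text
[ 0.4495 -0.3618  0.1187] s 0.2651 [-4.6 -1.3  3.4] 0.1407960276248272
332 132 131 130 126 122 117 116 116 115 111 106  96  79  67  63  61  60  59  58  57  57  57
334 131 131 130 127 121 117 111 106 101  95  82  69  63  60  59  59  59  59  58  58  58  57
336 132 131 129 126 120 116 111 105  99  90  76  65  61  60  59  59  58  57  57  58  58  57
338 131 131 129 125 120 116 111 105  97  88  74  63  60  59  59  58  58  58  57  57  57  58
340 132 131 128 124 119 115 111 102  94  84  70  62  60  60  59  59  58  57  58  57  57  57
```

Call:
drive_tool --deltas "5 0 0 -3 0; 5 0 0 -6 0; 5 0 0 -9 0; 5 0 0 -12 0; 5 0 0 -14 0; 5 0 0 -15 0; 5 0 0 -15 0"

```text
time_s: 27.6
position: [0.4501, -0.3623, 0.1056]
tcp_rot: [[0.915, 0.403, 0.002], [0.403, -0.915, -0.002], [0.001, 0.003, -1.0]]
force: [-5.3, 0.2, 14.8]
opening: 0.139
grasp_force: 30.0
```

```bash
python3 bl.py | sed -n '1p;5,14p'
```

```text
[ 0.45   -0.3623  0.1056] s 0.2654 [-5.6 -0.4 14.1] 0.13830778182697098
332 133 132 130 127 122 117 112 105  97  89  81  74  70  67  63  61  60  58  58  57  56  56
334 133 132 131 128 122 116 113 108 101  89  74  63  60  59  59  58  58  58  58  57  57  57
336 132 132 130 127 121 116 114 109 102  88  72  62  59  59  59  58  58  57  59  56  56  57
338 133 132 130 125 120 117 115 112 103  88  70  61  59  59  59  58  57  58  58  57  57  57
340 132 131 130 125 120 117 115 111 101  83  68  61  59  58  58  58  57  57  58  57  56  56
342 133 132 130 124 120 117 115 110  99  81  67  61  60  58  58  58  57  57  57  57  58  57
344 132 132 130 125 119 117 116 110  97  79  65  60  58  58  58  58  58  58  57  58  57  57
346 133 132 131 126 119 116 114 107  93  75  64  60  60  58  59  59  58  58  58  57  56  57
348 133 133 131 126 120 114 109 100  86  70  62  60  59  58  58  58  57  58  57  57  57  57
350 133 133 132 127 120 114 103  87  71  62  59  58  58  58  58  58  57  57  57  56  56  57
```

Call:
drive_tool --deltas "5 0 0 -1 0; 5 0 0 -2 0; 5 0 0 -2 0"

```text
time_s: 28.05
position: [0.4502, -0.3625, 0.1051]
tcp_rot: [[0.915, 0.403, 0.002], [0.403, -0.915, -0.003], [0.001, 0.003, -1.0]]
force: [-7.4, 0.9, 23.0]
opening: 0.141
grasp_force: 30.0
```

Call:
drive_tool --deltas "5 -0.5 -0.2 2 0; 5 -0.7 -0.3 3.5 0; 30 -0.7 -0.3 3.5 0; 30 -0.7 -0.3 3.5 0; 30 -0.7 -0.3 3.5 0; 30 -0.7 -0.3 30 0; 30 -0.7 -0.3 70 0; 0 -20 -10 110 0; 0 -50 -20 125 0; 0 -50 -20 125 0; 0 -50 -20 125 0"

```text
time_s: 29.15
position: [0.3992, -0.3816, 0.2259]
tcp_rot: [[0.916, 0.402, 0.001], [0.402, -0.916, 0.0], [0.001, -0.0, -1.0]]
force: [0.6, 0.2, -0.6]
opening: 0.073
grasp_force: 0.0
```

```bash
python3 bl.py | sed -n '1p;5,14p'; python3 - <<'E'
from h import *
s=imaging.capture("side").astype(float);t=imaging.capture("top").astype(float)
k=((s[...,1]-s[...,0]>10)&(s[...,2]-s[...,0]>5)&(s[...,1]>40)).astype(np.uint8)[265:305,270:300];c,l,q,ce=cv2.connectedComponentsWithStats(k)
for j in range(1,c):
    if q[j,4]>8: print(q[j][:5]+[270,265,0,0,0],ce[j]+[270,265])
b=cv2.GaussianBlur(s,(0,0),.5)
for r in range(276,306,3): print(r," ".join("%3d"%b[r,c,1] for c in range(274,298)))
# bar still tipped?
r=ray; print("bar tipped px top",proj("top",[.5495-.0947*.976,.0099-.0947*.217,.0625]))
print([int(v) for v in t[180:205,220].mean(1)])
E
```

```text
[ 0.3996 -0.3808  0.2247] s 0.2118 [-0.2  0.3  0.2] 0.018673008471412057
332 134 134 132 129 124 119 114 108  99  90  83  77  71  67  65  63  62  60  60  60  60  60
334 134 133 132 129 124 119 114 111 104  91  74  65  63  61  60  61  60  60  59  59  59  59
336 134 134 133 128 122 119 116 111 104  89  73  63  61  61  62  61  60  61  59  59  59  59
338 135 134 132 127 121 118 117 112 102  87  71  63  61  61  60  61  60  60  60  59  59  59
340 134 133 131 127 122 119 117 113 103  86  70  63  61  61  61  60  60  60  60  59  59  58
342 135 135 132 127 121 118 117 112 100  82  68  63  61  60  61  60  60  60  60  59  58  59
344 134 133 131 127 121 118 116 111  98  80  66  62  61  61  60  60  60  60  60  59  59  58
346 134 134 133 128 121 117 115 108  95  77  65  61  61  60  60  60  59  59  60  59  58  59
348 135 134 133 128 121 116 110 101  87  71  63  61  60  61  61  60  59  59  59  60  59  59
350 135 134 133 128 122 114 105  89  72  63  60  61  61  60  60  60  60  59  59  59  58  58
[284 278   8   9  58] [287.06896552 282.12068966]
276 132 132 131 130 129 130 128 127 127 127 127 127 126 1
[... 389 characters left out ...]
8  65  66  65  66  67  76  94 117 134 138 138 138 138
291 136 137 139 139 140 139 135 120  98  77  68  65  66  67  67  68  75  97 120 131 135 136 136 135
294 143 142 141 140 140 139 133 116  93  74  67  68  68  67  65  68  81 105 126 135 137 138 138 137
297 140 140 139 139 139 138 130 112  88  71  67  66  66  65  65  68  84 110 130 140 138 140 139 139
300 140 139 140 140 138 132 120 100  80  70  65  67  65  65  65  70  85 111 130 137 139 139 139 139
303 142 142 141 141 137 127 113  96  80  71  70  69  68  68  71  80  99 120 134 139 140 140 140 140
bar tipped px top [227.47738489 210.65861897]
[41, 44, 41, 53, 53, 53, 56, 56, 58, 56, 57, 54, 56, 56, 67, 73, 76, 76, 77, 74, 83, 91, 97, 95, 97]
```

Teal is upright (about 1°) and seated after release. Now closing the bin: moving to a point in front of the bar.

Call:
drive_tool --deltas "0 3 50 0 -0.1; 0 7 100 0 -0.195; 0 10 150 0 -0.195; 0 13 200 0 -0.195; 0 16 250 0 -0.195; 0 20 300 0 -0.195; 0 24 350 -20 -0.195; 0 24 364 -60 -0.195; 0 24 364 -105 -0.195; 0 24 364 -150 -0.195; 0 24 364 -180 -0.195; 0 24 364 -180 -0.195"

```text
time_s: 30.6
position: [0.4209, -0.0164, 0.0425]
tcp_rot: [[0.976, 0.219, -0.009], [0.219, -0.976, 0.003], [-0.008, -0.005, -1.0]]
force: [0.5, 0.3, 0.4]
opening: 0.006
grasp_force: 0.0
```

```bash
python3 - <<'E'
from h import *
p=np.array(bot.read_state()["position"]);a=np.radians(12.5);h=np.array([.5495,.0099,.014])
d=p-h;print(p,"f",-(d[0]*np.cos(a)+d[1]*np.sin(a)),"lat",-d[0]*np.sin(a)+d[1]*np.cos(a),bot.read_state()["force"])
E
```

```text
[ 0.42085812 -0.01641324  0.04251076] f 0.13128778050731998 lat 0.0021536908419828547 [0.45734076 0.27127896 0.44799005]
```

Call:
drive_tool --deltas "0 12 3 0 0; 0 22 5 1 0; 0 27 6 8 0; 0 31 7 15 0; 0 37 8 22 0; 0 42 9 28 0; 0 48 11 34 0; 0 55 12 39 0; 0 61 14 44 0; 0 68 15 48 0; 0 70 15.5 48 0; 0 71 16 48 0"

```text
time_s: 31.8
position: [0.4867, -0.0022, 0.0932]
tcp_rot: [[0.975, 0.222, -0.018], [0.222, -0.975, -0.001], [-0.018, -0.003, -1.0]]
force: [-15.1, -10.5, 7.2]
opening: 0.004
grasp_force: 8.8
```

Call:
drive_tool --deltas "0 -10 -2 0 0; 0 -30 -7 5 0; 0 -60 -30 40 0; 0 -70 -70 80 0; 0 -70 -120 110 0; 0 -70 -170 130 0; 0 -70 -220 130 0; 0 -70 -250 130 0; 0 -70 -250 130 0"

```text
time_s: 32.7
position: [0.427, -0.2596, 0.2259]
tcp_rot: [[0.977, 0.212, 0.007], [0.212, -0.977, -0.008], [0.005, 0.009, -1.0]]
force: [-0.7, 0.8, -0.1]
opening: 0.001
grasp_force: 0.0
```

```bash
python3 - <<'E'
from h import *
import pickle
t=imaging.capture("top");s=imaging.capture("side");pickle.dump((t,s),open("end.pkl","wb"))
for n,i,(x,y,w,h) in (("top",t,(250,170,110,125)),("side",s,(400,200,130,150))):
    o=cv2.imread(f"pics/{n}0.png").astype(float);c=cv2.resize(i[:,:,::-1],(800,600),interpolation=cv2.INTER_CUBIC).astype(float)
    D=cv2.GaussianBlur(np.abs(o-c).max(2),(0,0),1.5)[y:y+h,x:x+w]; k=(D>25).astype(np.uint8)
    N,l,q,ce=cv2.connectedComponentsWithStats(k)
    for j in range(1,N):
        if q[j,4]>15: print(n,q[j]+[x,y,0,0,0],D[l==j].max())
    # bar alignment
    A,_=cv2.phaseCorrelate(*[np.float32(cv2.cvtColor(np.uint8(np.clip(v[245:285,280:350] if n=="top" else v[240:300,405:450],0,255)),cv2.COLOR_BGR2GRAY)) for v in (o,c)]);print(n,"shift",A)
E
```

```text
top [ 339  170   21   89 1239] 29.680471209520803
top [250 195  11  51 344] 29.326444427606088
top [324 219  14  21 214] 124.36109981315433
top [281 229  10  10  55] 34.47203361063296
top [ 250  238  110   57 3813] 57.025811519722225
top [298 257  16   7  70] 40.815234014536784
top [326 262   9   5  38] 27.756032696205352
top shift (-0.6611673092713559, -0.19126530240420792)
side [ 400  200   50   26 1134] 77.29095914545974
side [457 251  13  23 189] 111.58215333163737
side [408 257   9   9  56] 52.5592418496418
side [ 400  291   44   59 1900] 86.75917641307747
side shift (0.4862313934439122, 0.03324591120196274)
```

```bash
python3 -c "
from rig import bot
print(bot.hand_in())"
```

```text
the job is handed in; nothing more can be done
None
```

I handed the job in at about 33 s: the teal driver stands seated and upright (within about 1°) in the front place, and the bin is shut; the dark red driver stayed in the bin but now stands further forward in its lane.

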